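# Set the stacking cradle and build a keg pyramid for the craft stall

### The arm

A 6-joint arm with a two-finger parallel gripper is mounted at the origin on the work surface. World frame = base frame: x ahead of the robot, y to its left, z up, the work surface at z = 0. Lengths are in m, angles in rad, forces in N, time in s.
With the tool pointing down it reaches from about 0.325 to 0.75 m from the base axis. Payload 7.6 kg.
Tool frame: the origin (TCP) lies at the very end of the fingers, on their centre line; the grasp point (between the pads) lies ctrl.pinch_z behind it (ctrl.pinch_z is the distance from the TCP to the grasp point, in m); y points along the fingers, z is the direction in which the jaws open and shut, and the axes are right-handed (so a half turn about y gives the same grasp; the last joint's range is limited). The gripper opens to 85 mm and grips with 20 to 120 N. Pads are 22 mm wide; open, the fingers measure 114 mm over their backs; the gripper's body (76 mm by 85 mm) begins 54 mm behind the grasp point. The pads swing forward as they close: fully open they stand 13 mm farther back than shut.
Start: joints at [-1.366, 0.052, 1.401, -0, 1.689, -0.07], TCP at [0.142, -0.505, 0.231] pointing down, gripper open.
Joint ranges: [-2.9, 2.9], [-0.91, 2.17], [0.12, 2.37], [-1.06, 4.2], [0.26, 2.73], [-2.93, 2.93]. Speed limits (rad/s): [2.57, 2.57, 3.01, 3.14, 3.14, 3.14].

### API

Orientations are given as a unit quaternion [x, y, z, w].
In Python, from plant import ctrl gives the robot as it stands. The module is installed in compiled form; this text tells all that it offers.
- The arm moves only by the tool carry_out, never from a script. Its argument "commands" is a list that holds one entry, the list of rows, each a list of 5 numbers: the shift along the tool's x, y, z in cm, then the turn about the tool's y in degrees, then the gripper command: -1 is fully open, 1 is shut, values between are in proportion. A call has 1 to 20 rows; each row shifts and turns the commanded pose from where the row before left it, along the tool's axes as they then stand; what a row does not reach is not made up. A row lasts 1/8 s, in which the tool goes at most 62.5 mm and 10.7 degrees, less where a joint would pass 70% of its speed; a pose out of reach is approached as far as the arm can. A call with a gripper value outside its range is refused whole. The fingers move at their own pace and stop on an object; "force" is the grip in N (left out, the last holds). Time passes only in rows, so rows that do not move let the fingers close. It gives the time, the measured TCP pose, the force and the opening at its end, in the units of the state.
- ctrl.get_state(): the state, without advancing time (a new reading comes with each control period).
- ctrl.grab_frame(name): name is "side" or "top"; returns a dict with "img" (384x512x3 uint8, red, green, blue), "fx", "fy", "cx", "cy" (pixels), "camera_from_world" (4x4, takes a point from world to camera coordinates). Camera axes: x right, y down, z forward; pixel columns grow to the right and rows downward; lengths in m; the calibration is good to about 2 mm. A picture is of the moment at which its call begins. There is no depth.
- ctrl.sign_off(): hands the job in, once; it reports no verdict.
The state is a dict: "clock": time; "q": joint angles; "joint_vel": joint speeds; "joint_torque": joint torques, N m; "tool_pos": TCP position; "orientation": TCP orientation; "contact_force": force on the tool from outside, world axes, zero at the start; "wrist_torque": the same for the moment, N m; "width": opening from 0.0 (shut) to 1.0 (fully open).
Only numpy, scipy, OpenCV 4.12 (cv2) and the standard library are available. Lean on these libraries where they do the work, as an engineer would, in place of code of your own. Each camera call takes 0.05 s, during which the arm holds its last target.

### The job

With the cradle still empty, turn the cradle's knob until the pointer of the movable fence stands on the black line. Then stack all the turned wooden kegs that are there as a pyramid between the two fences, lying parallel to the fences with their ends about flush with the fences' ends: three side by side on the floor, the rest saddled in the gaps, two in the second row at most and a sixth on top. Leave the pointer on the line and do not knock over or push away the other things on the table.

Things in the scene. Friction and masses are not known exactly. Their poses are not given: they have to be found in the camera images.
- cradle_floor (a point): stacking cradle: dark wooden board 130 x 290 x 12 mm fixed to the table. Point on the board's upper face (12 mm above the table), midway between the two fences as set on the mark, where the kegs go. x runs along the fences, y across them from the fixed fence to the movable fence and on to the knob, z up
- fixed_fence (a point): middle of the fixed fence's inner face, at y -68.5 mm from cradle_floor, 15 mm above the board; axes as cradle_floor. Both fences are wooden bars 60 mm long in x (-30 to +30 mm), 30 mm high above the board. The cradle is open at both ends in x and above
- moving_fence (a point): middle of the movable fence's inner face, 15 mm above the board; axes as cradle_floor. At y +68.5 mm from cradle_floor when its pointer is on the mark (137 mm between the fences, for three kegs of 44 mm), farther out at the start
- mark (a point): middle of a black line 5 mm wide in y, 24 mm long in x, on a white paper scale on the cradle board beside the movable fence, at x 70, y 76.5 mm from cradle_floor; axes as cradle_floor. The thin short grey ticks beside it are only graduations
- pointer_tip (a point): middle of the tip part of the brass pointer (2 mm wide) on the movable fence, which slides over the paper scale; on the mark when its y in the mark's frame is 0. It is 8 mm outward (+y) of the fence's inner face
- adjuster (a joint): angle of the black knob, rad, 0 to 5.8, growing clockwise seen from above. Each radian clockwise moves movable fence and pointer 6 mm inwards (-y, towards the fixed fence). Pointer on the mark at 4.0 rad; starts below that, at 0.4 to 2.2. Stiff (friction 0.06 N m), stays where it is left
- adjuster_grip (a point): point to grip on the knob's upright axis, 69 mm above the table. The knob's bar is 14 mm wide, 40 mm long, 44 to 76 mm above the table. The frame turns with the knob: x along the bar, so fingers close along y. Its housing, 64 mm square, top 32 mm up, is at y 153 mm from cradle_floor; on it a steel disc 66 mm wide, 6 mm high
- keg0_center (a point): centre of a turned wooden toy keg, a plain solid cylinder 44 mm in diameter, 60 mm long, about 65 g, with two thin dark hoops; all kegs are alike. x is its long axis; y and z turn as it rolls. Lies on the table at the start (centre 22 mm up); flat ends 60 mm apart can be gripped. Rolls slowly if pushed, soon stops. Four to six of the six are present
- keg1_center (a point): centre of a turned wooden toy keg, a plain solid cylinder 44 mm in diameter, 60 mm long, about 65 g, with two thin dark hoops; all kegs are alike. x is its long axis; y and z turn as it rolls. Lies on the table at the start (centre 22 mm up); flat ends 60 mm apart can be gripped. Rolls slowly if pushed, soon stops. Four to six of the six are present
- keg2_center (a point): centre of a turned wooden toy keg, a plain solid cylinder 44 mm in diameter, 60 mm long, about 65 g, with two thin dark hoops; all kegs are alike. x is its long axis; y and z turn as it rolls. Lies on the table at the start (centre 22 mm up); flat ends 60 mm apart can be gripped. Rolls slowly if pushed, soon stops. Four to six of the six are present
- keg3_center (a point): centre of a turned wooden toy keg, a plain solid cylinder 44 mm in diameter, 60 mm long, about 65 g, with two thin dark hoops; all kegs are alike. x is its long axis; y and z turn as it rolls. Lies on the table at the start (centre 22 mm up); flat ends 60 mm apart can be gripped. Rolls slowly if pushed, soon stops. Four to six of the six are present
- keg4_center (a point): centre of a turned wooden toy keg, a plain solid cylinder 44 mm in diameter, 60 mm long, about 65 g, with two thin dark hoops; all kegs are alike. x is its long axis; y and z turn as it rolls. Lies on the table at the start (centre 22 mm up); flat ends 60 mm apart can be gripped. Rolls slowly if pushed, soon stops. Four to six of the six are present
- keg5_center (a point): centre of a turned wooden toy keg, a plain solid cylinder 44 mm in diameter, 60 mm long, about 65 g, with two thin dark hoops; all kegs are alike. x is its long axis; y and z turn as it rolls. Lies on the table at the start (centre 22 mm up); flat ends 60 mm apart can be gripped. Rolls slowly if pushed, soon stops. Four to six of the six are present
- tree_a: small turned wooden tree 32 mm wide, 60 mm high, loose bystander, to be left alone; origin at the centre of its underside, z up
- tree_b: small turned wooden tree 32 mm wide, 60 mm high, loose bystander, to be left alone; origin at the centre of its underside, z up
- spray_can: white spray can 60 mm wide, 160 mm high, loose bystander, to be left alone; origin at the centre of its underside, z up
- glue_bottle: white glue bottle 48 mm wide, 120 mm high, loose bystander, to be left alone; origin at the centre of its underside, z up
- wax_jar: amber jar 56 mm wide, 50 mm high, loose bystander, to be left alone; origin at the centre of its underside, z up
- candle_man: turned wooden figure 40 mm wide, 100 mm high, loose bystander, to be left alone; origin at the centre of its underside, z up
- stop_strip: wooden strip fixed to the table to the right of the kegs, 400 mm long along world x, 12 mm wide, 14 mm high, that keeps kegs from rolling away; origin at the centre of its underside

How it is judged:
On the way:
1. the pointer stands on the black line (its tip within 2.5 mm of the line's middle) while no keg is in the cradle yet (y of pointer_tip in the frame of mark between -0.0025 and 0.0025 m and horizontal distance between each of keg0_center, keg1_center, keg2_center, keg3_center, keg4_center, keg5_center and cradle_floor above 0.06 m), for 0.3 s.
At the end, for the whole second after the job is handed in: Every keg present lies still in the pyramid (row of three on the floor, rest saddled above), within 0.2 rad of parallel to the fences and 12 mm of their middle lengthwise; the pointer tip is within 2.5 mm of the middle of the line (y of pointer_tip in the frame of mark between -0.0025 and 0.0025 m and x of keg0_center in the frame of cradle_floor between -0.012 and 0.012 m and angle between the x axis of each of keg0_center, keg1_center, keg2_center, keg3_center, keg4_center, keg5_center and the x axis of cradle_floor, either way round below 0.2 rad and ((z of keg0_center in the frame of cradle_floor between 0.018 and 0.026 m and y of keg0_center in the frame of cradle_floor between -0.054 and 0.054 m) or (z of keg0_center in the frame of cradle_floor between 0.053 and 0.065 m and y of keg0_center in the frame of cradle_floor between -0.033 and 0.033 m) or (z of keg0_center in the frame of cradle_floor between 0.087 and 0.104 m and y of keg0_center in the frame of cradle_floor between -0.014 and 0.014 m)) and linear speed of each of keg0, keg1, keg2, keg3, keg4, keg5 below 0.03 m/s and x of keg1_center in the frame of cradle_floor between -0.012 and 0.012 m and ((z of keg1_center in the frame of cradle_floor between 0.018 and 0.026 m and y of keg1_center in the frame of cradle_floor between -0.054 and 0.054 m) or (z of keg1_center in the frame of cradle_floor between 0.053 and 0.065 m and y of keg1_center in the frame of cradle_floor between -0.033 and 0.033 m) or (z of keg1_center in the frame of cradle_floor between 0.087 and 0.104 m and y of keg1_center in the frame of cradle_floor between -0.014 and 0.014 m)) and x of keg2_center in the frame of cradle_floor between -0.012 and 0.012 m and ((z of keg2_center in the frame of cradle_floor between 0.018 and 0.026 m and y of keg2_center in the frame of cradle_floor between -0.054 and 0.054 m) or (z of keg2_center in the frame of cradle_floor between 0.053 and 0.065 m and y of keg2_center in the frame of cradle_floor between -0.033 and 0.033 m) or (z of keg2_center in the frame of cradle_floor between 0.087 and 0.104 m and y of keg2_center in the frame of cradle_floor between -0.014 and 0.014 m)) and x of keg3_center in the frame of cradle_floor between -0.012 and 0.012 m and ((z of keg3_center in the frame of cradle_floor between 0.018 and 0.026 m and y of keg3_center in the frame of cradle_floor between -0.054 and 0.054 m) or (z of keg3_center in the frame of cradle_floor between 0.053 and 0.065 m and y of keg3_center in the frame of cradle_floor between -0.033 and 0.033 m) or (z of keg3_center in the frame of cradle_floor between 0.087 and 0.104 m and y of keg3_center in the frame of cradle_floor between -0.014 and 0.014 m)) and x of keg4_center in the frame of cradle_floor between -0.012 and 0.012 m and ((z of keg4_center in the frame of cradle_floor between 0.018 and 0.026 m and y of keg4_center in the frame of cradle_floor between -0.054 and 0.054 m) or (z of keg4_center in the frame of cradle_floor between 0.053 and 0.065 m and y of keg4_center in the frame of cradle_floor between -0.033 and 0.033 m) or (z of keg4_center in the frame of cradle_floor between 0.087 and 0.104 m and y of keg4_center in the frame of cradle_floor between -0.014 and 0.014 m)) and x of keg5_center in the frame of cradle_floor between -0.012 and 0.012 m and ((z of keg5_center in the frame of cradle_floor between 0.018 and 0.026 m and y of keg5_center in the frame of cradle_floor between -0.054 and 0.054 m) or (z of keg5_center in the frame of cradle_floor between 0.053 and 0.065 m and y of keg5_center in the frame of cradle_floor between -0.033 and 0.033 m) or (z of keg5_center in the frame of cradle_floor between 0.087 and 0.104 m and y of keg5_center in the frame of cradle_floor between -0.014 and 0.014 m))); the robot touches nothing.
It fails at once if a little tree is knocked over or pushed more than 6 cm (distance of any of tree_a, tree_b from where it was at the start of the episode above 0.06 m or angle between any of tree_a, tree_b's own z axis and vertical above 0.7 rad).
It fails at once if the spray can, glue bottle, wax jar or figure is knocked over or pushed more than 6 cm (distance of any of spray_can, glue_bottle, wax_jar, candle_man from where it was at the start of the episode above 0.06 m or angle between any of spray_can, glue_bottle, wax_jar, candle_man's own z axis and vertical above 0.7 rad).
Of keg0, keg1, keg2, keg3, keg4, keg5 only 4 to 6 are there at a start; the rules pass over those that are not, and their reading is None.
At some moment in a run one of keg0, keg1, keg2, keg3, keg4, keg5 may be knocked a few centimetres aside while the robot is not near it.
Once in a run the grip may slacken for a moment while it holds something.
It also fails if it takes over 210 s, if anything falls off the work surface, if the arm or the gripper's body presses on something with over 40 N, if the wrist force passes 120 N, or if a joint passes its speed limit or range.

## Working session

There is one attempt and no reset: what is moved stays moved. The work goes in short steps, Python scripts to look and compute and a tool call to move; the robot and the scene stay as the last step left them, time stands still between calls to the robot, and variables do not carry over. Pictures are saved under pics/ and viewed, and the job is handed in when it is done.

Besides the shell and the picture viewer there is one more tool, called after "Call:" in YAML: its name, and indented under it one key for each argument. carry_out: Moves the arm, as the interface text tells. Its arguments: {"type":"object","properties":{"commands":{"type":"array"},"force":{"type":"number"}},"required":["commands"]}

```bash
mkdir -p pics
cat > h.py <<'E'
import numpy as np, cv2
from plant import ctrl
def snap(n,name):
    f=ctrl.grab_frame(n); cv2.imwrite('pics/'+name+'.png',cv2.cvtColor(f['img'],cv2.COLOR_RGB2BGR)); return f
def ray(f,u,v,z):
    T=np.array(f['camera_from_world']);R=T[:3,:3];t=T[:3,3];c=-R.T@t
    d=R.T@np.array([(u-f['cx'])/f['fx'],(v-f['cy'])/f['fy'],1]); return c+d*(z-c[2])/d[2]
def proj(f,p):
    T=np.array(f['camera_from_world']);q=T[:3,:3]@np.array(p)+T[:3,3]; return np.array([f['fx']*q[0]/q[2]+f['cx'],f['fy']*q[1]/q[2]+f['cy']])
E
python3 - <<'E'
from h import *
s=ctrl.get_state(); print({k:np.round(v,3) for k,v in s.items()}, ctrl.pinch_z)
for n in('top','side'):
    f=snap(n,n+'0'); T=np.array(f['camera_from_world']); print(n,f['fx'],f['cx'],f['cy'],-T[:3,:3].T@T[:3,3],np.round(T,3))
E
```

```text
{'clock': np.float64(0.0), 'q': array([-1.366,  0.053,  1.402,  0.   ,  1.689, -0.07 ]), 'joint_vel': array([-0.   , -0.001,  0.   ,  0.001,  0.001,  0.002]), 'joint_torque': array([-1.0000e-03, -3.8167e+01, -3.6019e+01, -0.0000e+00,  6.0000e-03,
       -0.0000e+00]), 'tool_pos': array([ 0.142, -0.505,  0.23 ]), 'orientation': array([-0.097,  0.701, -0.7  ,  0.097]), 'contact_force': array([ 0.154, -0.102, -0.081]), 'wrist_torque': array([0.013, 0.026, 0.021]), 'width': np.float64(0.997)} 0.0187
top 492.0155650973832 259.7936622186834 184.16965066657303 [0.38010969 0.00177654 1.40637692] [[ 0.011 -1.     0.007 -0.013]
 [-0.995 -0.012 -0.098  0.516]
 [ 0.098 -0.006 -0.995  1.362]
 [ 0.     0.     0.     1.   ]]
side 359.87430002298294 251.4361148533338 191.61092181410967 [ 0.33254681 -0.7525681   0.71513532] [[ 0.964 -0.265 -0.01  -0.512]
 [-0.176 -0.611 -0.771  0.15 ]
 [ 0.198  0.746 -0.636  0.95 ]
 [ 0.     0.     0.     1.   ]]
```

```bash
nproc; ls
```

```text
4
h.py
pics
```

View pics/top0.png

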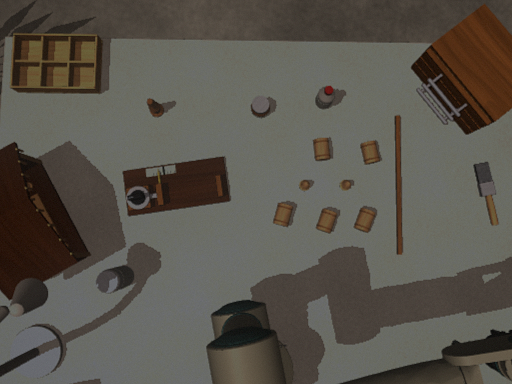

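View pics/side0.png

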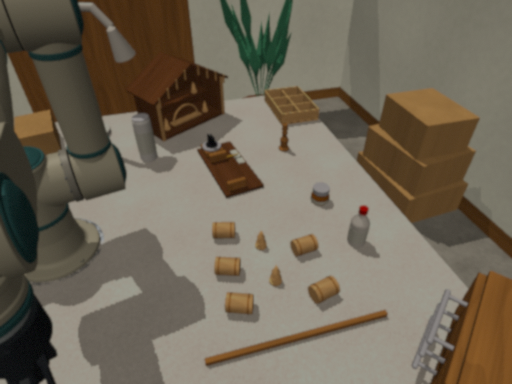

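Top view: five kegs, near (321,149), (370,152), (283,214), (326,220) and (365,219). The two trees are at (305,184) and (346,184), and the cradle at (177,186) with its knob at (138,197). Next I'll zoom in on the cradle and the kegs.

Run:
```python
import cv2,numpy as np
i=cv2.imread('pics/top0.png')
c=i[145:225,110:240]; c=cv2.resize(c,None,fx=6,fy=6,interpolation=cv2.INTER_CUBIC); cv2.imwrite('pics/c0.png',np.clip(c*1.8,0,255).astype('uint8'))
c=i[125:245,265:405]; c=cv2.resize(c,None,fx=4,fy=4,interpolation=cv2.INTER_CUBIC); cv2.imwrite('pics/k0.png',np.clip(c*1.5,0,255).astype('uint8'))
```

```text
(no output)
```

View pics/c0.png

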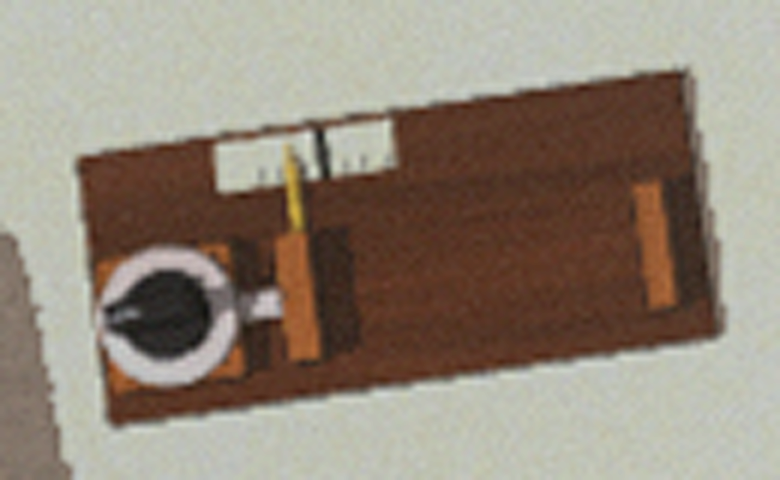

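View pics/k0.png

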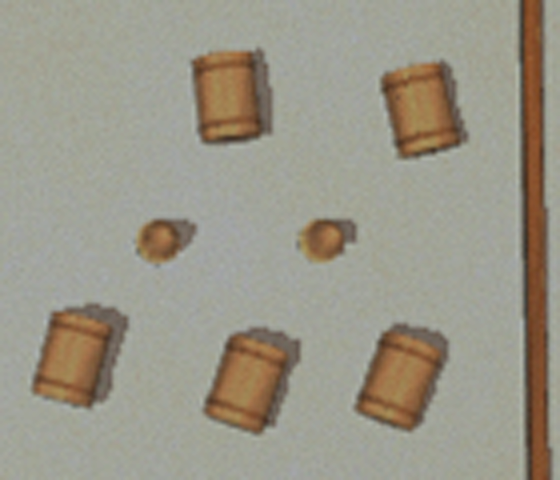

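```bash
cat >> h.py <<'E'
from scipy.spatial.transform import Rotation as Ro
def kegs(f,zc=0.022,roi=(265,125,405,245)):
    x0,y0,x1,y1=roi; im=f['img'][y0:y1,x0:x1]; hsv=cv2.cvtColor(cv2.resize(im,None,fx=4,fy=4,interpolation=cv2.INTER_CUBIC),cv2.COLOR_RGB2HSV)
    m=((hsv[...,0]<22)&(hsv[...,1]>100)&(hsv[...,2]>60)).astype('uint8')
    m=cv2.morphologyEx(m,cv2.MORPH_CLOSE,np.ones((5,5))); out=[]
    for c in cv2.findContours(m,cv2.RETR_EXTERNAL,cv2.CHAIN_APPROX_NONE)[0]:
        if cv2.contourArea(c)<800: continue
        r=cv2.minAreaRect(c); b=cv2.boxPoints(r)
        P=[ray(f,(u+.5)/4-.5+x0,(v+.5)/4-.5+y0,zc) for u,v in b]
        ce=np.mean(P,0); e1=P[1]-P[0]; e2=P[2]-P[1]; l1,l2=np.linalg.norm(e1),np.linalg.norm(e2)
        e=e1 if l1>l2 else e2; yaw=np.degrees(np.arctan2(e[1],e[0])); yaw=(yaw+90)%180-90
        out.append((ce[:2],yaw,max(l1,l2),min(l1,l2)))
    return out
def tool():
    s=ctrl.get_state(); return np.array(s['tool_pos']),Ro.from_quat(s['orientation']).as_matrix()
def go(x,y,z,yaw=None):
    """yaw: wanted jaw axis direction mod 180 in deg"""
    p,R=tool(); a=np.degrees(np.arctan2(R[1,2],R[0,2])); t=0
    if yaw is not None:
        d=(yaw-a+90)%180-90; t=d*np.sign(R[2,1])  # turn about tool y
        R2=R@Ro.from_euler('y',t,degrees=True).as_matrix()
    else: R2=R
    s=R2.T@(np.array([x,y,z])-p)*100
    print('turn %.1f, then shift xyz cm'%t,np.round(s,2),'jaw now %.1f'%a,'q6 %.2f'%ctrl.get_state()['q'][5],'p',np.round(p,4))
E
python3 - <<'E'
from h import *
p,R=tool(); print(R.round(3))
f=ctrl.grab_frame('top')
for k in kegs(f): print(np.round(k[0],4),*np.round(k[1:],3))
im=f['img'][145:225,110:240]; b=cv2.resize(im,None,fx=6,fy=6,interpolation=cv2.INTER_CUBIC)
uv=lambda c:((c[0]+.5)/6-.5+110,(c[1]+.5)/6-.5+145)
hsv=cv2.cvtColor(b,cv2.COLOR_RGB2HSV)
def show(name,m,z,amin):
    for c in cv2.findContours(m.astype('uint8'),cv2.RETR_EXTERNAL,cv2.CHAIN_APPROX_NONE)[0]:
        if cv2.contourArea(c)<amin: continue
        bx=cv2.boxPoints(cv2.minAreaRect(c)); P=np.array([ray(f,*uv(q),z)[:2] for q in bx])
        l=np.linalg.norm(P-np.roll(P,1,0),axis=1); e=P[1]-P[0]
        print(name,P.mean(0).round(4),l[:2].round(4),np.degrees(np.arctan2(e[1],e[0])).round(1),np.mean([uv(q) for q in bx],0).round(1), P.round(4).tolist())
# brown+all board: non-background
g=(hsv[...,1]>110)
show('board',cv2.morphologyEx(g.astype('uint8'),cv2.MORPH_CLOSE,np.ones((60,60))),.012,20000)
show('orange',(hsv[...,1]>120)&(hsv[...,2]>80)&(hsv[...,0]<18),.042,800)
show('brass',(hsv[...,1]>120)&(hsv[...,2]>75)&(hsv[...,0]>=20)&(hsv[...,0]<40),.014,150)
show('paper',(hsv[...,1]<60)&(hsv[...,2]>90)&(np.indices(g.shape)[0]>100)&(np.indices(g.shape)[1]>200)&(np.indices(g.shape)[1]<405)&(np.indices(g.shape)[0]<200),.012,400)
show('blk',(hsv[...,2]<45)&(np.indices(g.shape)[0]>220)&(np.indices(g.shape)[1]<230),.076,400)
E
```

```text
[[-0.962 -0.     0.271]
 [-0.271  0.001 -0.962]
 [-0.    -1.    -0.001]]
[ 0.4171 -0.1952] -19.73 0.061 0.042
[ 0.4208 -0.3026] -20.744 0.062 0.043
[ 0.4333 -0.0724] -15.064 0.061 0.041
[ 0.5185 -0.2484] -44.682 0.029 0.027
[ 0.5163 -0.1328] -65.333 0.029 0.028
[ 0.6133 -0.3193] 12.539 0.062 0.043
[ 0.6213 -0.1811] 5.762 0.062 0.042
[ 0.5225 -0.3998] 0.08 0.341 0.013
board [0.5102 0.232 ] [0.1279 0.2905] -81.0 [175.6 185.9] [[0.5506, 0.3863], [0.5962, 0.0994], [0.4694, 0.0788], [0.4248, 0.3634]]
orange [0.4847 0.273 ] [0.0585 0.0135] -81.9 [158.9 193.8] [[0.5126, 0.2843], [0.5145, 0.2709], [0.4567, 0.2617], [0.4549, 0.275]]
orange [0.5101 0.1078] [0.055  0.0106] -80.9 [218.6 185.3] [[0.5364, 0.1175], [0.5381, 0.107], [0.4838, 0.0981], [0.4822, 0.1085]]
brass [0.5345 0.2816] [0.034  0.0062] -83.5 [158.4 177. ] [[0.551, 0.2869], [0.5517, 0.2808], [0.518, 0.2763], [0.5173, 0.2825]]
paper [0.5506 0.2954] [0.023  0.0475] -80.8 [153.8 171.4] [[0.5581, 0.3209], [0.5657, 0.274], [0.5431, 0.27], [0.5355, 0.3168]]
paper [0.5575 0.2503] [0.0229 0.0307] -80.7 [169.7 169.2] [[0.5663, 0.2675], [0.5713, 0.2372], [0.5487, 0.2332], [0.5438, 0.2634]]
paper [0.5714 0.2785] [0.0163 0.0965] -89.3 [160.  164.2] [[0.579, 0.327], [0.5802, 0.2305], [0.5639, 0.23], [0.5627, 0.3264]]
blk [0.4715 0.3253] [0.0394 0.0438] -50.0 [136.9 197.4] [[0.4725, 0.3548], [0.5007, 0.3212], [0.4704, 0.2958], [0.4424, 0.3294]]
blk [0.5048 0.3428] [0.0083 0.0376] -65.5 [130.9 185. ] [[0.5008, 0.3617], [0.5164, 0.3275], [0.5089, 0.324], [0.4933, 0.3582]]
```

Run:
```python
from h import *
f=ctrl.grab_frame('top'); g=ctrl.grab_frame('side')
print(ray(f,137.4,197,.038)); 
p=proj(f,(.474,.3327,.06));q=proj(g,(.474,.3327,.06));print(p,q)
def crop(f,p,r,k):
    u,v=int(p[0]),int(p[1]); c=cv2.resize(f['img'][v-r:v+r,u-r:u+r],None,fx=k,fy=k,interpolation=cv2.INTER_CUBIC).astype(float)
    return np.clip(255*(c/255)**.5,0,255).astype('uint8')
c=np.hstack([crop(f,p,16,12),crop(g,q,16,12)]); cv2.imwrite('pics/knob0.png',c[...,::-1])
```

```text
[0.47520045 0.3332331  0.038     ]
[135.64987134 196.85981424] [210.12994231 139.07658141]
```

View pics/knob0.png

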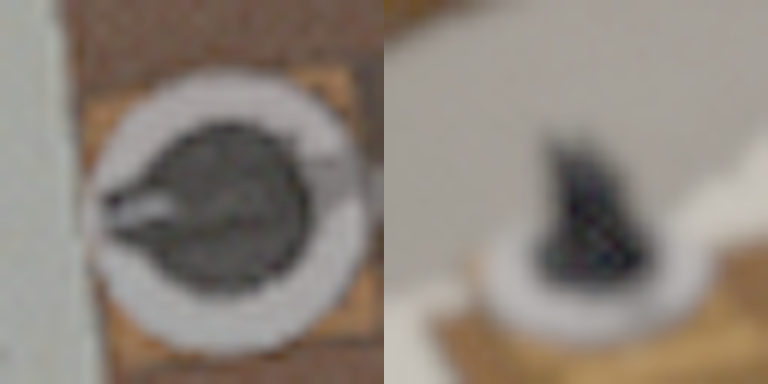

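Run:
```python
from h import *
f=ctrl.grab_frame('top')
A=np.array([.4748,.333])
for u,v in[(105,213),(115,212),(175,203)]:
    P=ray(f,135-16+(u+.5)/12-.5,196-16+(v+.5)/12-.5,.076)[:2]-A; print(P.round(4),np.degrees(np.arctan2(P[1],P[0])))
p=proj(f,(*A,.076)); print((p-[119,180]+.5)*12)
# project bar outlines for candidate angles on crop
im=cv2.imread('pics/knob0.png')[:,:384]; outs=[]
for a in (88,98,108):
    j=im.copy(); t=np.radians(a); e=np.array([np.cos(t),np.sin(t)]);n=np.array([-e[1],e[0]])
    q=[(proj(f,(*(A+sx*.02*e+sy*.007*n),.076))-[119,180]+.5)*12 for sx,sy in((1,1),(1,-1),(-1,-1),(-1,1))]
    cv2.polylines(j,[np.int32(q)],True,(0,0,255),1); outs.append(j[80:280,60:320])
cv2.imwrite('pics/knob1.png',np.hstack(outs))
```

```text
[-0.0034  0.0183] 100.38384246696825
[-0.0031  0.016 ] 100.93008455517172
[-0.0009  0.0026] 109.08158753119133
[187.3023829  199.62054314]
```

View pics/knob1.png

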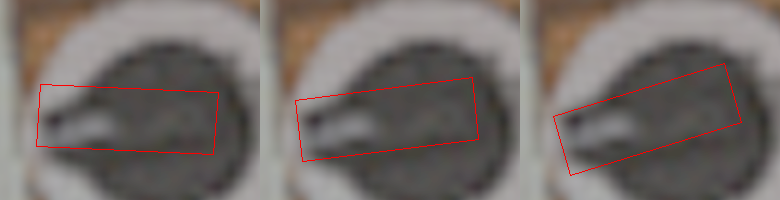

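Run:
```python
from h import *
go(.48,-.1,.25); 
p,R=tool(); print((R.T@(np.array([.4748,.333,.2])-np.array([.48,-.1,.25]))*100).round(2))
```

```text
turn 0.0, then shift xyz cm [-43.48  -1.88 -29.84] jaw now -74.3 q6 -0.07 p [ 0.1425 -0.5052  0.2311]
[-11.25   5.02 -41.81]
```

Call:
carry_out:
  commands:
    - [[-4.35, -0.19, -2.98, 0, -1], [-4.35, -0.19, -2.98, 0, -1], [-4.35, -0.19, -2.98, 0, -1], [-4.35, -0.19, -2.98, 0, -1], [-4.35, -0.19, -2.98, 0, -1], [-4.35, -0.19, -2.98, 0, -1], [-4.35, -0.19, -2.98, 0, -1], [-4.35, -0.19, -2.98, 0, -1], [-4.35, -0.19, -2.98, 0, -1], [-4.35, -0.19, -2.98, 0, -1], [-1.25, 0.4, -4.65, 0, -1], [-1.25, 0.4, -4.65, 0, -1], [-1.25, 0.4, -4.65, 0, -1], [-1.25, 0.4, -4.65, 0, -1], [-1.25, 0.4, -4.65, 0, -1], [-1.25, 0.4, -4.65, 0, -1], [-1.25, 0.4, -4.65, 0, -1], [-1.25, 0.4, -4.65, 0, -1], [-1.25, 0.4, -4.65, 0, -1]]
  force: 40

```text
clock: 2.68
tool_pos: [0.4748, 0.3344, 0.2141]
orientation: [0.097, -0.7, 0.701, -0.097]
contact_force: [-0.2, 0.0, 0.8]
width: 1.001
```

Run:
```python
from h import *
go(.4748,.333,.2,9); f=snap('top','top1')
for k in kegs(f): print(np.round(k[0],4),*np.round(k[1:],3))
snap('side','side1')
```

```text
turn -83.3, then shift xyz cm [ 0.14  1.41 -0.02] jaw now -74.3 q6 1.85 p [0.4748 0.3344 0.2141]
[ 0.4174 -0.1951] -19.661 0.061 0.042
[ 0.4207 -0.3027] -21.282 0.062 0.043
[ 0.4331 -0.0721] -16.012 0.062 0.042
[ 0.518  -0.2489] -89.312 0.029 0.028
[ 0.5163 -0.1324] -78.975 0.029 0.028
[ 0.6133 -0.3192] 12.589 0.062 0.043
[ 0.6213 -0.1813] 6.58 0.062 0.042
[ 0.5225 -0.3998] 0.09 0.341 0.013
```

View pics/top1.png

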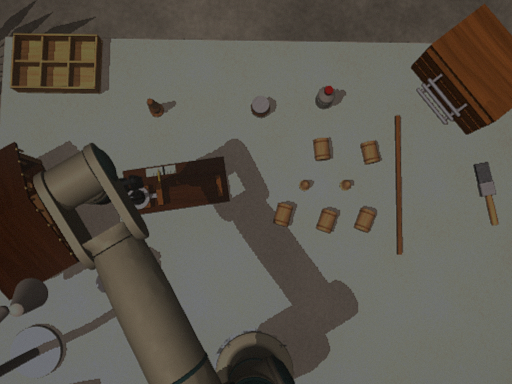

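View pics/side1.png

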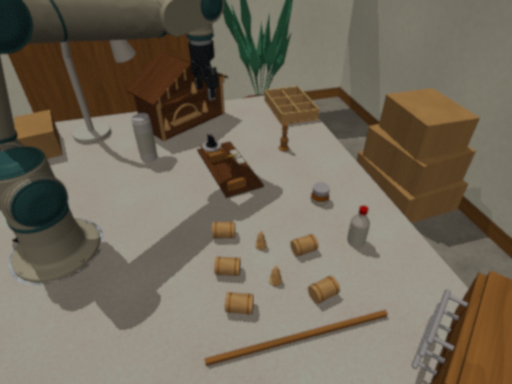

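The top and side views confirm five kegs in unchanged positions. The arm is over the knob, so before lowering I'll check the clearance to the toy house.

Run:
```python
from h import *
f=ctrl.grab_frame('side')
for uv in((165,137),(226,105),(140,112)): print(uv,ray(f,*uv,0).round(3))
for z in(.1,.2,.3): print(z,[proj(f,(*ray(f,*uv,0)[:2],z)).round(0).tolist() for uv in((165,137),(226,105))])
g=ctrl.grab_frame('top')
for uv in((30,150),(88,255),(15,145),(75,265)): print(uv,[ray(g,*uv,z).round(2).tolist() for z in (0,.1,.2)])
```

```text
(165, 137) [0.323 0.496 0.   ]
(226, 105) [0.606 0.697 0.   ]
(140, 112) [0.237 0.737 0.   ]
0.1 [[161.0, 113.0], [225.0, 83.0]]
0.2 [[156.0, 87.0], [223.0, 60.0]]
0.3 [[150.0, 58.0], [222.0, 34.0]]
(30, 150) [[0.61, 0.66, 0.0], [0.59, 0.61, 0.1], [0.58, 0.56, 0.2]]
(88, 255) [[0.31, 0.48, 0.0], [0.32, 0.44, 0.1], [0.32, 0.41, 0.2]]
(15, 145) [[0.62, 0.7, 0.0], [0.61, 0.65, 0.1], [0.59, 0.6, 0.2]]
(75, 265) [[0.28, 0.51, 0.0], [0.29, 0.47, 0.1], [0.3, 0.44, 0.2]]
```

Call:
carry_out:
  commands:
    - [[0, 0, 0, -10.5, -1], [0, 0, 0, -10.5, -1], [0, 0, 0, -10.5, -1], [0, 0, 0, -10.5, -1], [0, 0, 0, -10.5, -1], [0, 0, 0, -10.5, -1], [0, 0, 0, -10.5, -1], [0, 0, 0, -10.5, -1], [0, 0, 0, -10.5, -1], [0, 0, 0, -10.5, -1], [0, 0, 0, -10.5, -1], [0, 0, 0, -10.5, -1], [0, 0, 0, -10.5, -1], [0, 0, 0, -10.5, -1], [0, 0, 0, -10.5, -1], [0, 0, 0, -10.5, -1], [0, 0, 0, -10.5, -1], [0, 0, 0, -10.5, -1], [0, 0, 0, -10.5, -1], [0, 0, 0, -10.5, -1]]

```text
clock: 5.38
tool_pos: [0.4755, 0.3314, 0.2147]
orientation: [0.651, 0.276, -0.276, -0.651]
contact_force: [0.2, -0.8, 0.1]
width: 1.003
```

Call:
carry_out:
  commands:
    - [[0, 0, 0, -10.5, -1], [0, 0, 0, -10.5, -1], [0, 0, 0, -10.5, -1], [0, 0, 0, -10.5, -1], [0, 0, 0, -10.5, -1], [0, 0, 0, -0.8, -1], [0, 4, 0, 0, -1], [0, 4, 0, 0, -1], [0, 0, 0, 0, -1]]

```text
clock: 6.5
tool_pos: [0.4736, 0.3312, 0.131]
orientation: [-0.459, -0.535, 0.539, 0.461]
contact_force: [-0.5, -0.6, 0.8]
width: 0.994
```

Run:
```python
from h import *
go(.4748,.333,.05,9); snap('side','side2')
```

```text
turn -0.2, then shift xyz cm [ 0.18  8.1  -0.2 ] jaw now -171.2 q6 -2.75 p [0.4736 0.3312 0.131 ]
```

View pics/side2.png

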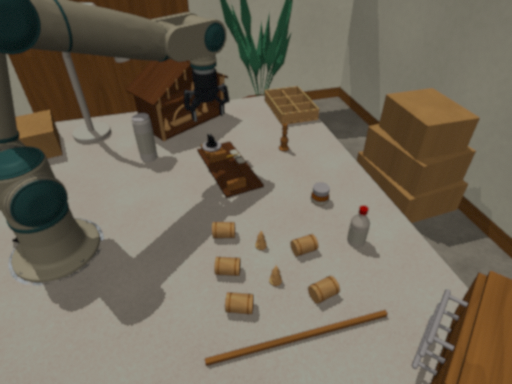

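Call:
carry_out:
  commands:
    - [[0.18, 2.7, -0.2, 0, -1], [0, 2.7, 0, 0, -1], [0, 2.6, 0, 0, -1], [0, 0, 0, 0, -1], [0, 0, 0, 0, -0.2], [0, 0, 0, 0, 0.3], [0, 0, 0, 0, 1], [0, 0, 0, 0, 1], [0, 0, 0, 0, 1]]
  force: 40

```text
clock: 7.68
tool_pos: [0.4748, 0.3352, 0.055]
orientation: [-0.458, -0.537, 0.539, 0.46]
contact_force: [-12.6, -3.1, 9.9]
width: 0.157
```

Run:
```python
from h import *
go(.4748,.333,.05,9); s=ctrl.get_state(); print(s['width'],s['contact_force'],s['wrist_torque'])
```

```text
turn 0.1, then shift xyz cm [-0.21  0.5   0.04] jaw now -170.9 q6 -2.75 p [0.4748 0.3352 0.055 ]
0.15740105317145556 [-12.55140936  -3.08594294   9.85553534] [-0.4816336   1.87175858 -0.15319412]
```

Call:
carry_out:
  commands:
    - [[0, -0.3, 0.3, 0, 1], [0, 0, 0, 0, 1], [0, 0, 0, 0, 1]]

```text
clock: 8.05
tool_pos: [0.4743, 0.335, 0.0554]
orientation: [0.459, 0.539, -0.537, -0.459]
contact_force: [11.1, 6.9, -14.9]
width: 0.148
```

Run:
```python
from h import *
go(.4748,.333,.05,9); s=ctrl.get_state(); print(s['width'],s['contact_force'],s['wrist_torque'])
```

```text
turn 0.0, then shift xyz cm [-0.21  0.54 -0.02] jaw now -171.0 q6 -2.75 p [0.4743 0.335  0.0554]
0.14820253351890827 [ 11.07200702   6.91381268 -14.94749095] [ 1.26196343 -1.61971899  0.02688724]
```

Call:
carry_out:
  commands:
    - [[0, 0.18, -0.15, 0, 1], [0, 0, 0, 8, 1], [0, 0, 0, 8, 1], [0, 0, 0, 8, 1], [0, 0, 0, 8, 1], [0, 0, 0, 8, 1], [0, 0, 0, 8, 1], [0, 0, 0, 8, 1], [0, 0, 0, 8, 1], [0, 0, 0, 8, 1], [0, 0, 0, 8, 1], [0, 0, 0, 8, 1], [0, 0, 0, 8, 1], [0, 0, 0, 8, 1], [0, 0, 0, 8, 1], [0, 0, 0, 8, 1], [0, 0, 0, 0, 1], [0, 0, 0, 0, 1]]

```text
clock: 10.3
tool_pos: [0.4789, 0.3298, 0.0553]
orientation: [0.698, -0.127, 0.133, -0.693]
contact_force: [14.6, -17.7, -4.7]
width: 0.151
```

```bash
cat >> h.py <<'E'
TH=np.radians(9.0); EX=np.array([np.cos(TH),np.sin(TH)]); EY=np.array([-EX[1],EX[0]]); O=np.array([.498,.1815])
def cr(x,y): return O+x*EX+y*EY
def cradle_crop(f,name,k=7,r=((150,240),(110,200))):
    (u0,u1),(v0,v1)=r
    c=cv2.resize(f['img'][v0:v1,u0:u1],None,fx=k,fy=k,interpolation=cv2.INTER_CUBIC).astype(float)
    c=np.clip(255*(c/255)**.6,0,255).astype('uint8'); cv2.imwrite('pics/'+name+'.png',c[...,::-1])
E
python3 - <<'E'
from h import *
f=ctrl.grab_frame('top'); g=ctrl.grab_frame('side'); s=ctrl.get_state(); print(s['contact_force'],s['wrist_torque'],s['width'])
go(.4748,.333,.05,9)
cradle_crop(f,'ct1',r=((120,235),(145,220)),k=6); cradle_crop(g,'cs1',r=((190,270),(125,200)),k=7)
E
```

```text
[ 14.62718207 -17.65896951  -3.03304846] [-2.89728649e+00 -2.39059791e+00 -9.78583769e-04] 0.1548564321299015
turn 59.8, then shift xyz cm [-0.38  0.53 -0.35] jaw now 68.8 q6 -0.65 p [0.4789 0.3298 0.0553]
```

View pics/ct1.png

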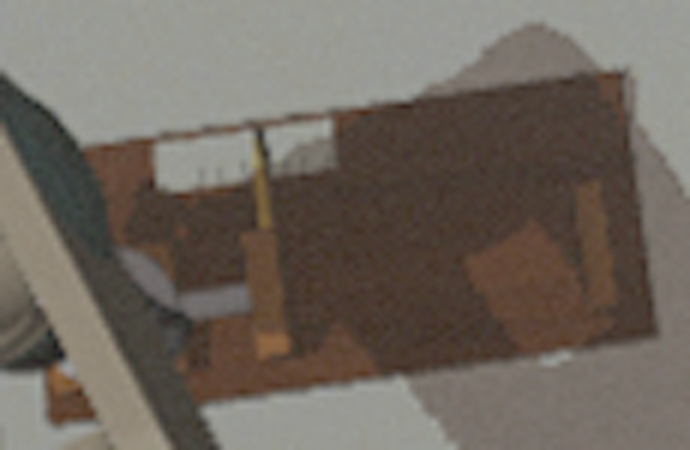

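View pics/cs1.png

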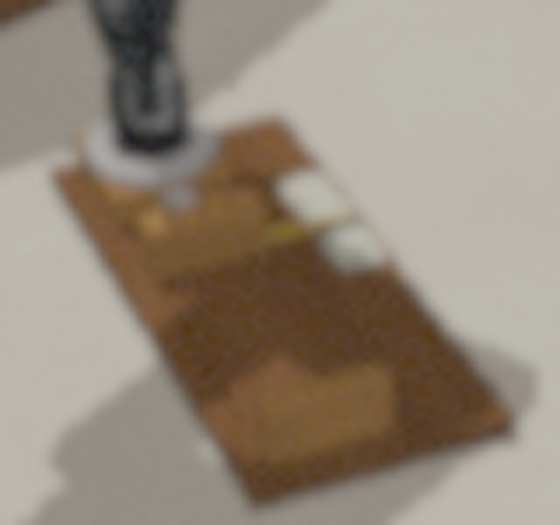

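Run:
```python
from h import *
f=ctrl.grab_frame('top')
for z in(.014,.018,.022): print(z,[ (ray(f,120+u/6-.4,145+v/6-.4,z)[:2]-O)@EY.round(4) for u,v in((258,133),(259,150),(262,180))])
print('mark',[(ray(f,120+u/6-.4,145+v/6-.4,.012)[:2]-O)@EY for u,v in((257,124),(261,152),(264,178))])
import cv2
c=cv2.resize(f['img'][160:192,145:185],None,fx=18,fy=18,interpolation=cv2.INTER_CUBIC).astype(float)
cv2.imwrite('pics/pt1.png',np.clip(255*(c/255)**.5*1.1,0,255).astype('uint8')[...,::-1])
```

```text
0.014 [np.float64(0.07752643306437328), np.float64(0.07808403172332226), np.float64(0.07848772665757099)]
0.018 [np.float64(0.07684672845437902), np.float64(0.0774027252520724), np.float64(0.07780526045743018)]
0.022 [np.float64(0.07616702384438487), np.float64(0.07672141878082252), np.float64(0.07712279425728945)]
mark [np.float64(0.07778813570561081), np.float64(0.0776033217164436), np.float64(0.07776717922910424)]
```

View pics/pt1.png

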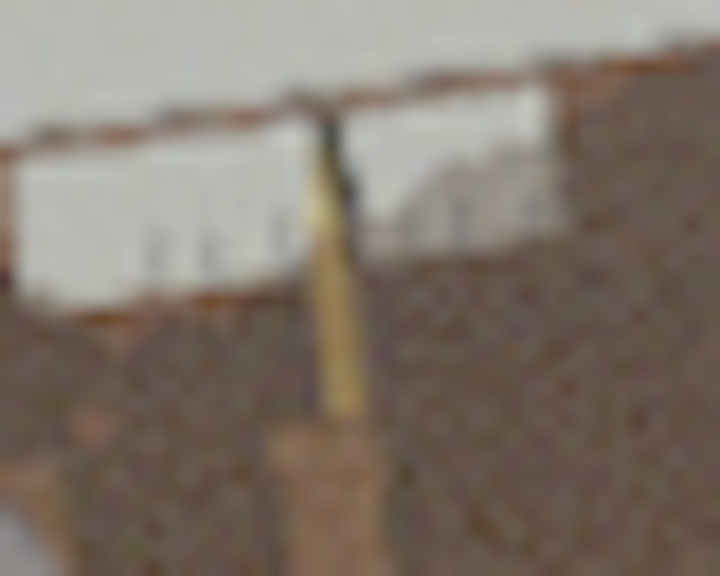

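Call:
carry_out:
  commands:
    - [[0, 0, 0, 4, 1], [0, 0, 0, 4, 1], [0, 0, 0, 4, 1], [0, 0, 0, 0, 1], [0, 0, 0, 0, 1], [0, 0, 0, 0, -0.5], [0, 0, 0, 0, -1], [0, 0, 0, 0, -1], [0, -4, 0, 0, -1], [0, -5, 0, 0, -1], [0, -5, 0, 0, -1], [0, 0, 0, 0, -1]]

```text
clock: 11.95
tool_pos: [0.4767, 0.3362, 0.2011]
orientation: [-0.676, 0.198, -0.203, 0.681]
contact_force: [-0.4, 0.2, -0.5]
width: 1.002
```

Run:
```python
from h import *
go(.42,-.05,.2,-15.5)
p,R=tool(); print('no turn', (R.T@(np.array([.43,.06,.25])-p)*100).round(2))
```

```text
turn 72.6, then shift xyz cm [38.73 -0.13  4.86] jaw now 57.1 q6 -0.45 p [0.4767 0.3362 0.2011]
no turn [ 11.11  -5.07 -25.68]
```

Call:
carry_out:
  commands:
    - [[0, 0, 0, 10.4, -1], [0, 0, 0, 10.4, -1], [0, 0, 0, 10.4, -1], [0, 0, 0, 10.4, -1], [0, 0, 0, 10.4, -1], [0, 0, 0, 10.4, -1], [0, 0, 0, 10.2, -1], [4.3, 0, 0.5, 0, -1], [4.3, 0, 0.5, 0, -1], [4.3, 0, 0.5, 0, -1], [4.3, 0, 0.5, 0, -1], [4.3, 0, 0.5, 0, -1], [4.3, 0, 0.5, 0, -1], [4.3, 0, 0.5, 0, -1], [4.3, 0, 0.5, 0, -1], [4.3, 0, 0.5, 0, -1], [0, 0, 0, 0, -1]]

```text
clock: 14.08
tool_pos: [0.4141, -0.0519, 0.1946]
orientation: [-0.427, 0.564, -0.564, 0.426]
contact_force: [0.4, -0.2, 0.1]
width: 0.999
```

Run:
```python
from h import *
f=ctrl.grab_frame('top')
c=cv2.resize(f['img'][155:192,145:185],None,fx=18,fy=18,interpolation=cv2.INTER_CUBIC).astype(float)
cv2.imwrite('pics/pt2.png',np.clip(255*(c/255)**.5*1.1,0,255).astype('uint8')[...,::-1][:590])
go(.433,-.0722,.1,-15.5)
for k in kegs(f): print(np.round(k[0],4),*np.round(k[1:],3))
```

```text
turn -0.2, then shift xyz cm [1.58 9.46 2.38] jaw now -15.7 q6 0.06 p [ 0.4144 -0.0506  0.1947]
[ 0.4165 -0.1995] -21.83 0.061 0.033
[ 0.419  -0.3073] -23.018 0.062 0.035
[ 0.5164 -0.1327] -65.333 0.029 0.028
[ 0.6134 -0.3191] 12.48 0.062 0.044
[ 0.6212 -0.1813] 5.942 0.062 0.042
[ 0.5225 -0.3997] -0.029 0.341 0.013
```

View pics/pt2.png

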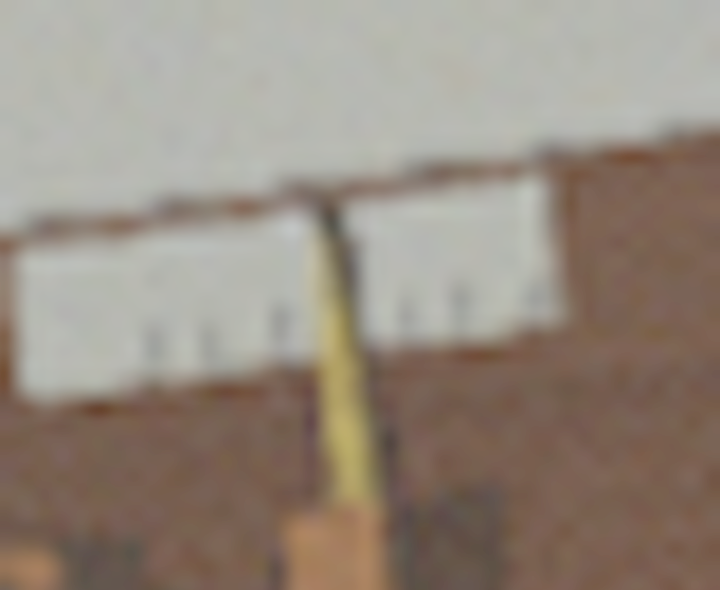

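```bash
cat > pt.py <<'E'
from h import *
def prof(f,im,xs,z,chan):
    ys=np.arange(.050,.105,.0005); out=[]
    for x in xs:
        q=np.array([proj(f,(*cr(x,y),z)) for y in ys],np.float32)
        s=cv2.remap(im,q[:,0].reshape(1,-1),q[:,1].reshape(1,-1),cv2.INTER_CUBIC)[0].astype(float)
        out.append(chan(s))
    return ys,np.array(out)
def cent(ys,w,lo,hi,thr):
    m=(ys>lo)&(ys<hi); w=np.clip(w-thr,0,None)*m; return (w*ys).sum()/w.sum()
if __name__=='__main__':
    old=cv2.cvtColor(cv2.imread('pics/top0.png'),cv2.COLOR_BGR2RGB); olds=cv2.cvtColor(cv2.imread('pics/side0.png'),cv2.COLOR_BGR2RGB)
    for n,o in(('top',old),('side',olds)):
        f=ctrl.grab_frame(n)
        xs=np.arange(.062,.080,.002)
        ys,d=prof(f,o,xs,.012,lambda s:s.mean(1)); dd=np.median(d[(ys[None]>0)[:,0].nonzero()[0]],1) if 0 else 0
        for i,x in enumerate(xs):
            w=np.median(d[i])-d[i]; print(n,'mark x%.3f y %.4f'%(x,cent(ys,w,.066,.086,8)),end=' | ')
        print()
        for z in(.014,.018):
            for img,lab in((o,'old'),(f['img'],'new')):
                ys,b=prof(f,img,np.arange(.04,.076,.004),z,lambda s:s[:,:2].mean(1)-s[:,2])
                print(n,lab,z,[(round(float(ys[np.argmax(r)]),4),round(cent(ys,r,ys[np.argmax(r)]-.006,ys[np.argmax(r)]+.006,np.median(r)+8)*1000,1)) for r in b])
E
python3 pt.py
```

```text
top mark x0.062 y 0.0769 | top mark x0.064 y 0.0771 | top mark x0.066 y 0.0773 | top mark x0.068 y 0.0772 | top mark x0.070 y 0.0770 | top mark x0.072 y 0.0771 | top mark x0.074 y 0.0774 | top mark x0.076 y 0.0776 | top mark x0.078 y 0.0774 | 
top old 0.014 [(0.0925, np.float64(92.9)), (0.093, np.float64(93.2)), (0.0935, np.float64(93.2)), (0.093, np.float64(93.1)), (0.093, np.float64(93.1)), (0.093, np.float64(92.7)), (0.0925, np.float64(92.8)), (0.0925, np.float64(92.9)), (0.0935, np.float64(93.4))]
top new 0.014 [(0.0785, np.float64(78.5)), (0.0785, np.float64(78.7)), (0.079, np.float64(78.7)), (0.079, np.float64(78.8)), (0.079, np.float64(78.7)), (0.0785, np.float64(78.7)), (0.0785, np.float64(78.6)), (0.079, np.float64(79.1)), (0.0795, np.float64(79.0))]
top old 0.018 [(0.092, np.float64(92.2)), (0.092, np.float64(92.5)), (0.093, np.float64(92.5)), (0.0925, np.float64(92.4)), (0.092, np.float64(92.3)), (0.092, np.float64(92.0)), (0.092, np.float64(92.1)), (0.092, np.float64(92.2)), (0.0925, np.float64(92.6))]
top new 0.018 [(0.078, np.float64(77.8)), (0.078, np.float64(78.0)), (
[... 917 characters left out ...]
64(nan)), (0.0505, np.float64(nan))]
side old 0.018 [(0.0905, np.float64(90.2)), (0.089, np.float64(89.0)), (0.089, np.float64(89.1)), (0.0875, np.float64(87.7)), (0.0875, np.float64(87.8)), (0.0875, np.float64(87.8)), (0.087, np.float64(87.6)), (0.087, np.float64(88.1)), (0.089, np.float64(89.8))]
side new 0.018 [(0.05, np.float64(52.3)), (0.05, np.float64(52.6)), (0.0665, np.float64(66.5)), (0.0705, np.float64(71.1)), (0.074, np.float64(74.1)), (0.075, np.float64(75.7)), (0.078, np.float64(77.1)), (0.05, np.float64(nan)), (0.0745, np.float64(nan))]pt.py:10: RuntimeWarning: invalid value encountered in scalar divide
  m=(ys>lo)&(ys<hi); w=np.clip(w-thr,0,None)*m; return (w*ys).sum()/w.sum()
```

Run:
```python
from h import *
p,R=tool(); print('no turn', (R.T@(np.array([.4751,.3314,.19])-p)*100).round(2)); go(.4751,.3314,.19,57)
```

```text
no turn [-38.31   0.51  -4.37]
turn -72.5, then shift xyz cm [-15.68   0.51  35.23] jaw now -15.5 q6 0.06 p [ 0.4147 -0.0494  0.1949]
```

Call:
carry_out:
  commands:
    - [[-4.25, 0, -0.5, 0, -1], [-4.25, 0, -0.5, 0, -1], [-4.25, 0, -0.5, 0, -1], [-4.25, 0, -0.5, 0, -1], [-4.25, 0, -0.5, 0, -1], [-4.25, 0, -0.5, 0, -1], [-4.25, 0, -0.5, 0, -1], [-4.25, 0, -0.5, 0, -1], [-4.3, 0, -0.4, 0, -1], [0, 0, 0, -10.4, -1], [0, 0, 0, -10.4, -1], [0, 0, 0, -10.4, -1], [0, 0, 0, -10.4, -1], [0, 0, 0, -10.4, -1], [0, 0, 0, -10.4, -1], [0, 0, 0, -10.1, -1], [0, 3, 0, 0, -1], [0, 3, 0, 0, -1], [0, 0, 0, 0, -1]]

```text
clock: 16.6
tool_pos: [0.4729, 0.331, 0.1324]
orientation: [0.68, -0.202, 0.199, -0.677]
contact_force: [-0.4, 0.3, -0.1]
width: 0.999
```

Run:
```python
from h import *
go(.4751,.3314,.054,57); f=snap('top','t3'); g=ctrl.grab_frame('side'); cradle_crop(g,'cs3',r=((170,270),(60,180)),k=5)
```

```text
turn 0.1, then shift xyz cm [0.18 7.84 0.19] jaw now 57.1 q6 -0.45 p [0.4729 0.331  0.1324]
```

View pics/cs3.png

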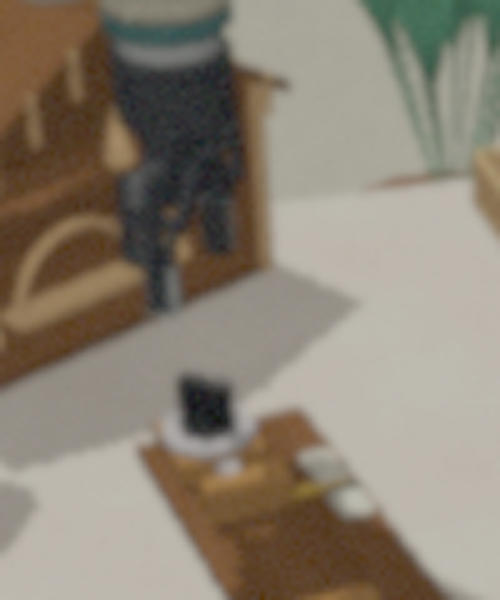

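Call:
carry_out:
  commands:
    - [[0.15, 3, 0.2, 0, -1], [0, 3, 0, 0, -1], [0, 1.8, 0, 0, -1], [0, 0, 0, 0, -0.2], [0, 0, 0, 0, 0.4], [0, 0, 0, 0, 1], [0, 0, 0, 0, 1], [0, 0, 0, 0, 1], [0, 0, 0, 4, 1], [0, 0, 0, 4, 1], [0, 0, 0, 4, 1], [0, 0, 0, 0, 1], [0, 0, 0, 0, 1]]

```text
clock: 18.32
tool_pos: [0.4768, 0.3299, 0.0587]
orientation: [0.655, -0.271, 0.271, -0.652]
contact_force: [-8.7, -10.1, 10.5]
width: 0.149
```

Call:
carry_out:
  commands:
    - [[0, 0, 0, 0, 0], [0, 0, 0, 0, -1], [0, 0, 0, 0, -1], [0, -4, 0, 0, -1], [0, -5, 0, 0, -1], [0, -5, 0, 0, -1], [0, 0, 0, 0, -1], [0, 0, 0, 10.4, -1], [0, 0, 0, 10.4, -1], [0, 0, 0, 10.4, -1], [0, 0, 0, 10.4, -1], [0, 0, 0, 10.4, -1], [0, 0, 0, 9, -1], [4.3, 0, 0.5, 0, -1], [4.3, 0, 0.5, 0, -1], [4.3, 0, 0.5, 0, -1], [4.3, 0, 0.5, 0, -1], [4.3, 0, 0.5, 0, -1], [4.3, 0, 0.5, 0, -1], [4.3, 0, 0.5, 0, -1]]

```text
clock: 20.82
tool_pos: [0.4271, 0.0313, 0.1964]
orientation: [-0.426, 0.565, -0.565, 0.425]
contact_force: [-0.2, 0.3, 1.3]
width: 0.998
```

```bash
python3 pt.py 2>/dev/null | grep -E "top (mark|new)"; python3 -c "
from h import *
f=ctrl.grab_frame('top')
for k in kegs(f): print(np.round(k[0],4),*np.round(k[1:],3))
go(.433,-.0722,.12,-15.5)
c=cv2.resize(f['img'][155:192,145:185],None,fx=14,fy=14,interpolation=cv2.INTER_CUBIC).astype(float)
cv2.imwrite('pics/pt3.png',np.clip(255*(c/255)**.5*1.1,0,255).astype('uint8')[...,::-1][:590])
"
```

```text
top mark x0.062 y 0.0769 | top mark x0.064 y 0.0771 | top mark x0.066 y 0.0773 | top mark x0.068 y 0.0772 | top mark x0.070 y 0.0770 | top mark x0.072 y 0.0771 | top mark x0.074 y 0.0774 | top mark x0.076 y 0.0776 | top mark x0.078 y 0.0774 | 
top new 0.014 [(0.078, np.float64(77.7)), (0.0775, np.float64(77.5)), (0.0775, np.float64(77.4)), (0.0775, np.float64(77.3)), (0.0775, np.float64(77.5)), (0.077, np.float64(77.0)), (0.0775, np.float64(77.2)), (0.0775, np.float64(77.2)), (0.077, np.float64(77.1))]
top new 0.018 [(0.0775, np.float64(76.9)), (0.0765, np.float64(76.8)), (0.077, np.float64(76.8)), (0.0765, np.float64(76.6)), (0.0765, np.float64(76.7)), (0.0765, np.float64(76.4)), (0.0765, np.float64(76.5)), (0.0765, np.float64(76.5)), (0.0765, np.float64(76.5))]
[ 0.418  -0.1949] -20.922 0.06 0.042
[ 0.4206 -0.3027] -20.944 0.062 0.043
[ 0.4323 -0.0752] -15.087 0.061 0.036
[ 0.5183 -0.2482] -44.679 0.031 0.029
[ 0.6135 -0.3193] 12.867 0.062 0.044
[ 0.6213 -0.181 ] 7.257 0.062 0.043
[ 0.5225 -0.3998] 0.11 0.341 0.013
turn -0.7, then shift xyz cm [9.82 7.66 3.31] jaw now -16.2 q6 0.27 p [0.4274 0.0313 0.1966]
```

View pics/pt3.png

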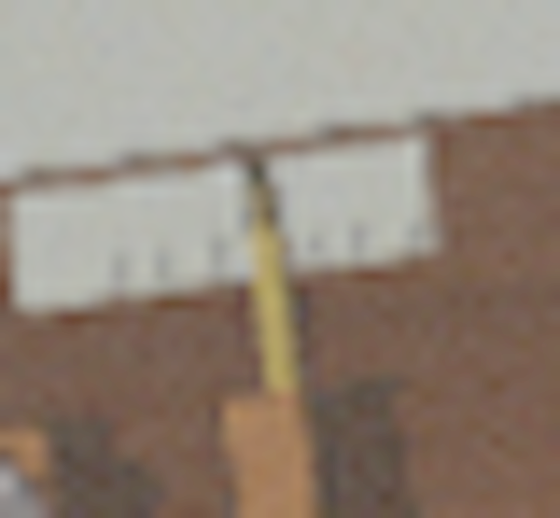

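Call:
carry_out:
  commands:
    - [[3.3, 1.7, 1.1, -0.7, -1], [3.3, 2, 1.1, 0, -1], [3.2, 2, 1.1, 0, -1], [0, 2, 0, 0, -1], [0, 0, 0, 0, -1], [0, 0, 0, 0, -1]]

```text
clock: 21.72
tool_pos: [0.4337, -0.07, 0.121]
orientation: [0.429, -0.562, 0.562, -0.429]
contact_force: [0.2, -0.2, 0.5]
width: 0.998
```

```bash
python3 -c "
from h import *
go(.433,-.0722,.005,-15.5)
g=ctrl.grab_frame('side'); cradle_crop(g,'k1',r=((180,290),(170,290)),k=5)
"
```

```text
turn 0.2, then shift xyz cm [ 0.23 11.6  -0.02] jaw now -15.3 q6 0.02 p [ 0.4337 -0.07    0.121 ]
```

View pics/k1.png

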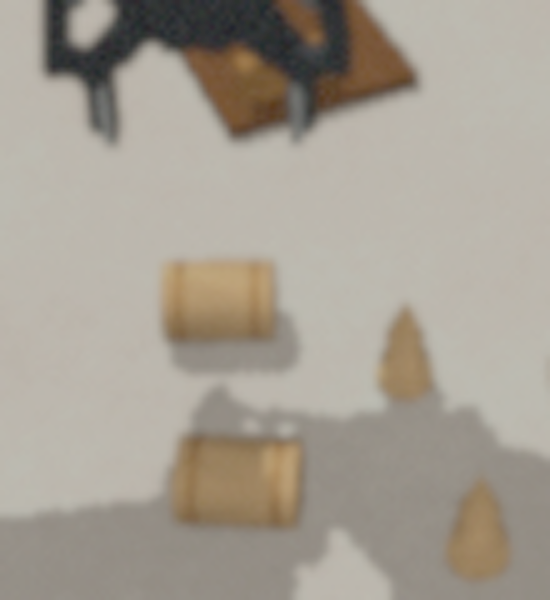

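Call:
carry_out:
  commands:
    - [[0.2, 4, 0, 0, -1], [0, 4, 0, 0, -1], [0, 3.6, 0, 0, -1], [0, 0, 0, 0, -1], [0, 0, 0, 0, -0.3], [0, 0, 0, 0, 0.3], [0, 0, 0, 0, 1], [0, 0, 0, 0, 1], [0, 0, 0, 0, 1]]
  force: 40

```text
clock: 22.9
tool_pos: [0.4346, -0.073, 0.0069]
orientation: [0.428, -0.561, 0.564, -0.43]
contact_force: [-0.3, 0.8, 7.2]
width: 0.698
```

Call:
carry_out:
  commands:
    - [[0, -4, 0, 0, 1], [0, -4, 0, 0, 1], [0, -4, 0, 0, 1], [0, 0, 0, 0, 1], [0, 0, 0, 0, 1]]

```text
clock: 23.52
tool_pos: [0.4326, -0.0726, 0.1243]
orientation: [0.429, -0.562, 0.562, -0.429]
contact_force: [-0.1, -0.6, -1.8]
width: 0.699
```

```bash
python3 -c "
from h import *
go(*cr(0,-.0464),.13,9)
g=ctrl.grab_frame('side'); cradle_crop(g,'k1b',r=((160,290),(130,260)),k=4); print(ctrl.get_state()['width'])
"
```

```text
turn -24.4, then shift xyz cm [-19.44  -0.58  10.44] jaw now -15.4 q6 0.02 p [ 0.4326 -0.0726  0.1243]
0.6988034726021723
```

View pics/k1b.png

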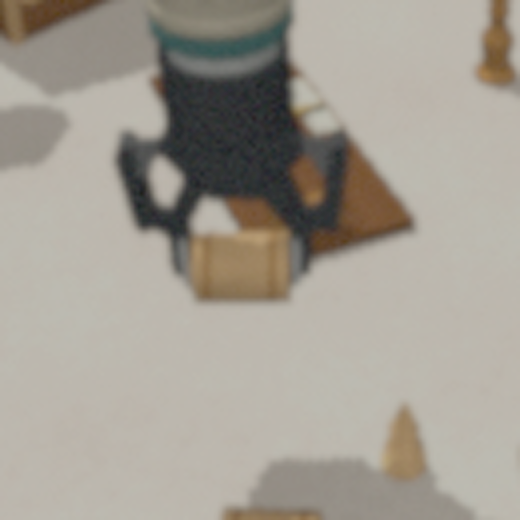

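Call:
carry_out:
  commands:
    - [[0, 0, 0, -8.2, 1], [0, 0, 0, -8.2, 1], [0, 0, 0, -8, 1], [-3.9, -0.1, 2.1, 0, 1], [-3.9, -0.1, 2.1, 0, 1], [-3.9, -0.1, 2.1, 0, 1], [-3.9, -0.1, 2.1, 0, 1], [-3.8, -0.1, 2, 0, 1], [0, 3, 0, 0, 1], [0, 3, 0, 0, 1], [0, 0, 0, 0, 1], [0, 0, 0, 0, 1]]

```text
clock: 25.08
tool_pos: [0.5053, 0.1352, 0.0701]
orientation: [-0.538, 0.459, -0.459, 0.538]
contact_force: [-0.8, 0.4, -0.9]
width: 0.697
```

```bash
python3 -c "
from h import *
go(*cr(0,-.0455),.0205,9)
g=ctrl.grab_frame('side'); cradle_crop(g,'p1',r=((160,290),(110,230)),k=5)
f=ctrl.grab_frame('top'); cradle_crop(f,'p1t',r=((120,250),(130,240)),k=5)
"
```

```text
turn 0.0, then shift xyz cm [-0.14  4.96  0.  ] jaw now 9.0 q6 0.03 p [0.5053 0.1352 0.0701]
```

View pics/p1.png

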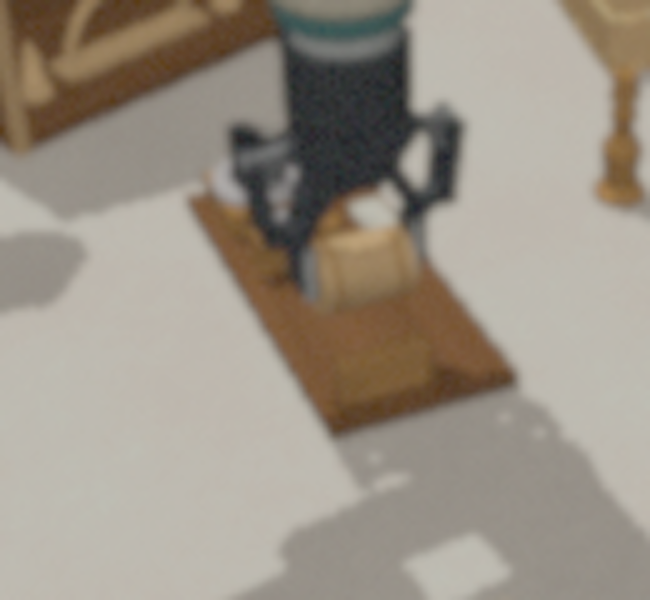

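Call:
carry_out:
  commands:
    - [[-0.14, 2.5, 0, 0, 1], [0, 2.4, 0, 0, 1], [0, 0, 0, 0, 1], [0, 0, 0, 0, 1]]

```text
clock: 25.68
tool_pos: [0.5054, 0.1367, 0.0217]
orientation: [-0.537, 0.459, -0.459, 0.538]
contact_force: [-0.1, 0.0, -0.8]
width: 0.695
```

```bash
python3 -c "
from h import *
go(*cr(0,-.0455),.0205,9)
print(ctrl.get_state()['contact_force'])
"
```

```text
turn 0.0, then shift xyz cm [ 0.01  0.12 -0.03] jaw now 9.0 q6 0.04 p [0.5054 0.1367 0.0217]
[-0.12599191  0.04109927 -0.76596983]
```

Call:
carry_out:
  commands:
    - [[0, 0.15, 0, 0, 1], [0, 0, 0, 0, 0.3], [0, 0, 0, 0, -0.4], [0, 0, 0, 0, -1], [0, 0, 0, 0, -1], [0, -3, 0, 0, -1], [0, -4, 0, 0, -1], [0, -4, 0, 0, -1], [0, 0, 0, 0, -1]]

```text
clock: 26.8
tool_pos: [0.5067, 0.137, 0.133]
orientation: [-0.536, 0.457, -0.461, 0.54]
contact_force: [0.3, -0.0, 0.5]
width: 0.999
```

```bash
python3 -c "
from h import *
g=ctrl.grab_frame('side'); cradle_crop(g,'p2',r=((160,290),(110,230)),k=5)
f=ctrl.grab_frame('top'); 
for k in kegs(f): print(np.round(k[0],4),*np.round(k[1:],3))
go(.4175,-.195,.13,-20.5)
p,R=tool(); print('no turn', (R.T@(np.array([.4175,-.195,.13])-p)*100).round(2))
"
```

```text
[ 0.4171 -0.195 ] -20.557 0.062 0.043
[ 0.4208 -0.3025] -20.822 0.062 0.043
[ 0.518  -0.2489] -89.312 0.029 0.028
[ 0.5161 -0.1325] 23.281 0.03 0.03
[ 0.6133 -0.3192] 12.868 0.062 0.043
[ 0.6213 -0.1812] 5.912 0.062 0.042
[ 0.5225 -0.3998] 0.073 0.341 0.013
turn 29.5, then shift xyz cm [34.12 -0.12  3.45] jaw now 9.0 q6 0.04 p [0.5047 0.1366 0.1288]
no turn [ 31.38  -0.12 -13.83]
```

View pics/p2.png

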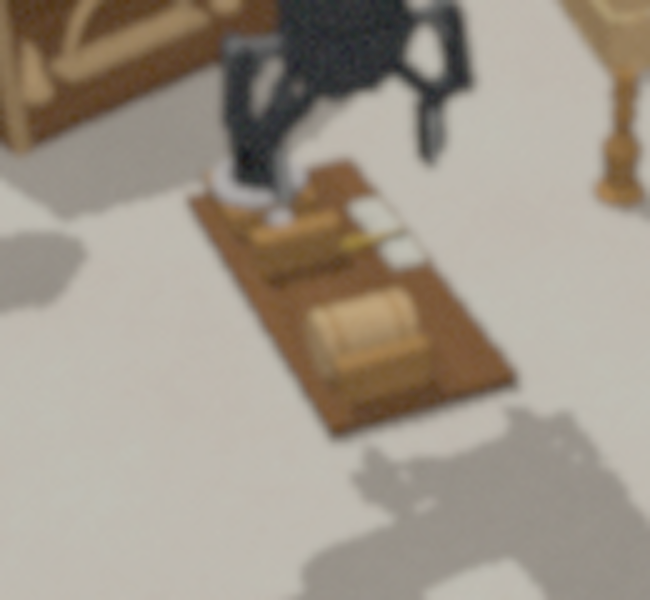

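Call:
carry_out:
  commands:
    - [[0, 0, 0, 9.8, -1], [0, 0, 0, 9.8, -1], [0, 0, 0, 9.9, -1], [4.25, 0, 0.43, 0, -1], [4.25, 0, 0.43, 0, -1], [4.25, 0, 0.43, 0, -1], [4.25, 0, 0.43, 0, -1], [4.25, 0, 0.43, 0, -1], [4.25, 0, 0.43, 0, -1], [4.25, 0, 0.43, 0, -1], [4.3, 0, 0.43, 0, -1], [0, 0, 0, 0, -1], [0, 0, 0, 0, -1]]

```text
clock: 28.52
tool_pos: [0.4175, -0.1939, 0.1278]
orientation: [-0.403, 0.582, -0.58, 0.403]
contact_force: [-0.3, 0.2, 0.2]
width: 0.997
```

```bash
python3 -c "
from h import *
go(.4173,-.195,.005,-20.5)
f=ctrl.grab_frame('top'); 
for k in kegs(f,.034,(110,145,240,225)): print(np.round(k[0],4),*np.round(k[1:],3),((k[0]-O)@EX).round(4),((k[0]-O)@EY).round(4))
cradle_crop(f,'p2t',r=((120,240),(140,230)),k=6)
"
```

```text
turn 0.0, then shift xyz cm [ 0.12 12.28  0.04] jaw now -20.5 q6 -0.16 p [ 0.4175 -0.1939  0.1278]
[0.506  0.1396] 8.237 0.064 0.041 0.0014 -0.0427
[0.5115 0.1082] 8.164 0.059 0.014 0.0018 -0.0745
[0.507  0.2623] 9.337 0.1 0.017 0.0215 0.0784
```

View pics/p2t.png

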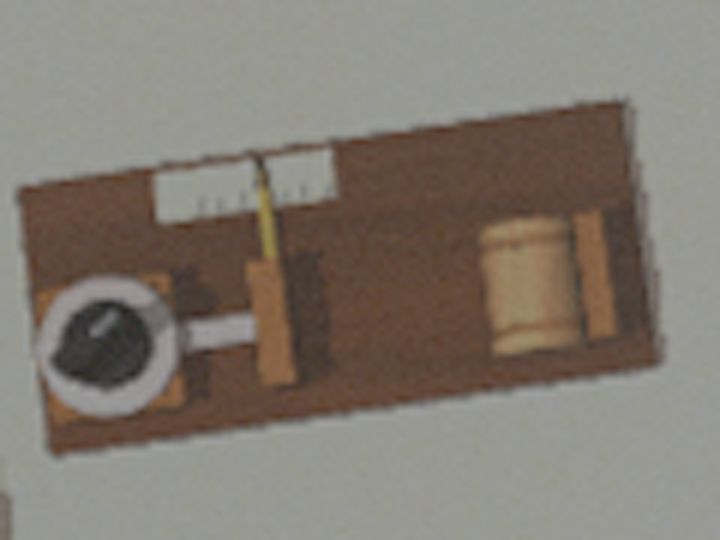

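Call:
carry_out:
  commands:
    - [[0.12, 4, 0, 0, -1], [0, 4, 0, 0, -1], [0, 4.2, 0, 0, -1], [0, 0, 0, 0, -1], [0, 0, 0, 0, -0.3], [0, 0, 0, 0, 0.3], [0, 0, 0, 0, 1], [0, 0, 0, 0, 1], [0, 0, 0, 0, 1]]

```text
clock: 29.7
tool_pos: [0.4192, -0.1962, 0.0093]
orientation: [0.402, -0.579, 0.582, -0.404]
contact_force: [0.5, 1.7, 7.3]
width: 0.699
```

Call:
carry_out:
  commands:
    - [[0, -4, 0, 0, 1], [0, -4, 0, 0, 1], [0, -4, 0, 0, 1], [0, 0, 0, 0, 1], [0, 0, 0, 0, 1]]

```text
clock: 30.32
tool_pos: [0.4173, -0.1954, 0.1266]
orientation: [-0.403, 0.581, -0.581, 0.403]
contact_force: [-0.0, -0.3, -1.1]
width: 0.691
```

```bash
python3 -c "
from h import *
go(*cr(0,.0458),.14,9)
g=ctrl.grab_frame('side'); cradle_crop(g,'k2b',r=((160,290),(150,280)),k=4); print(ctrl.get_state()['width'])
"
```

```text
turn -29.5, then shift xyz cm [-40.54  -1.34  13.87] jaw now -20.5 q6 -0.16 p [ 0.4173 -0.1954  0.1266]
0.6992004453354637
```

View pics/k2b.png

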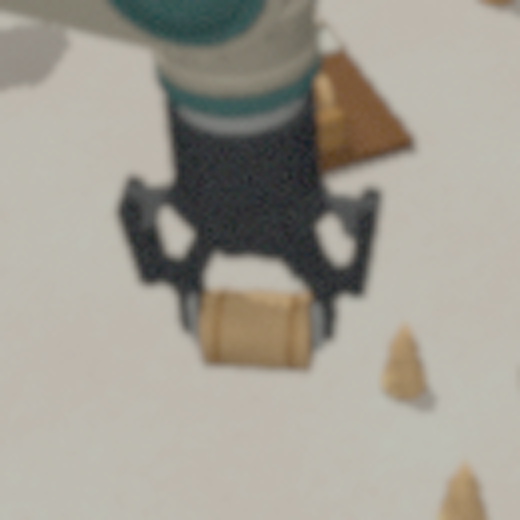

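Call:
carry_out:
  commands:
    - [[0, -0.5, 0, -9.8, 1], [0, -0.5, 0, -9.8, 1], [0, -0.4, 0, -9.9, 1], [-4.1, 0, 1.4, 0, 1], [-4.1, 0, 1.4, 0, 1], [-4.1, 0, 1.4, 0, 1], [-4.1, 0, 1.4, 0, 1], [-4.1, 0, 1.4, 0, 1], [-4.1, 0, 1.4, 0, 1], [-4.1, 0, 1.4, 0, 1], [-4.1, 0, 1.4, 0, 1], [-4.1, 0, 1.4, 0, 1], [-3.6, 0, 1.3, 0, 1], [0, 3, 0, 0, 1], [0, 3, 0, 0, 1], [0, 0, 0, 0, 1], [0, 0, 0, 0, 1]]

```text
clock: 32.5
tool_pos: [0.4914, 0.2263, 0.0815]
orientation: [-0.538, 0.459, -0.459, 0.538]
contact_force: [-0.1, -0.0, -0.3]
width: 0.699
```

```bash
python3 -c "
from h import *
print(ctrl.get_state()['width'])
go(*cr(0,.0458),.0235,9)
"
```

```text
0.6993949952004979
turn 0.0, then shift xyz cm [-0.05  5.8  -0.05] jaw now 9.0 q6 0.21 p [0.4914 0.2263 0.0815]
```

Call:
carry_out:
  commands:
    - [[-0.05, 3, -0.05, 0, 1], [0, 2.8, 0, 0, 1], [0, 0, 0, 0, 1], [0, 0, 0, 0, 1]]

```text
clock: 33.0
tool_pos: [0.4913, 0.2268, 0.0245]
orientation: [-0.537, 0.459, -0.459, 0.538]
contact_force: [0.0, -1.1, -0.4]
width: 0.695
```

```bash
python3 -c "
from h import *
print(ctrl.get_state()['contact_force'])
go(*cr(0,.0458),.0225,9)
"
```

```text
[ 0.00210955 -1.09087227 -0.43800774]
turn 0.0, then shift xyz cm [-0.    0.2  -0.05] jaw now 9.0 q6 0.21 p [0.4913 0.2268 0.0245]
```

Call:
carry_out:
  commands:
    - [[0.05, 0.2, 0, 0, 1], [0, 0, 0, 0, 1], [0, 0, 0, 0, 0.3], [0, 0, 0, 0, -0.4], [0, 0, 0, 0, -1], [0, 0, 0, 0, -1], [0, -3, 0, 0, -1], [0, -4, 0, 0, -1], [0, -4, 0, 0, -1], [0, 0, 0, 0, -1]]

```text
clock: 34.25
tool_pos: [0.4925, 0.2269, 0.1351]
orientation: [-0.536, 0.458, -0.46, 0.54]
contact_force: [0.3, 0.3, -0.1]
width: 1.001
```

```bash
python3 -c "
from h import *
g=ctrl.grab_frame('side'); cradle_crop(g,'p3',r=((160,290),(110,230)),k=5)
f=ctrl.grab_frame('top'); 
for k in kegs(f): print(np.round(k[0],4),*np.round(k[1:],3))
go(.4208,-.3026,.13,-20.9)
"
```

```text
[ 0.4205 -0.3025] -20.944 0.062 0.042
[ 0.518  -0.2489] -0.392 0.028 0.028
[ 0.5164 -0.1327] -62.741 0.029 0.028
[ 0.6142 -0.3686] 1.056 0.062 0.044
[ 0.6394 -0.3208] 5.662 0.062 0.044
[ 0.5225 -0.3999] -0.02 0.341 0.013
turn 29.9, then shift xyz cm [51.89  0.08 12.34] jaw now 9.0 q6 0.21 p [0.4906 0.2262 0.1308]
```

View pics/p3.png

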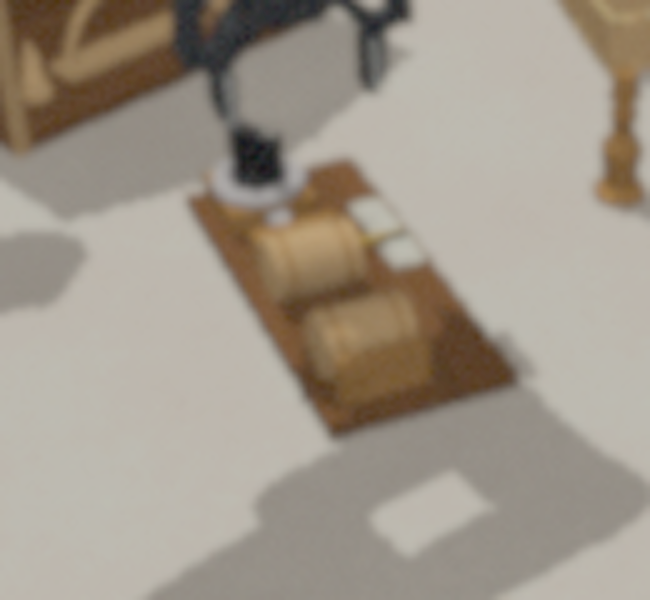

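The two far kegs were knocked and now lie at about (0.639,-0.321) and (0.614,-0.369). I'll take the near keg next and re-measure those two later.

Call:
carry_out:
  commands:
    - [[0, 0, 0, 10, -1], [0, 0, 0, 10, -1], [0, 0, 0, 9.9, -1], [4.75, 0, 1.1, 0, -1], [4.75, 0, 1.1, 0, -1], [4.75, 0, 1.1, 0, -1], [4.75, 0, 1.1, 0, -1], [4.75, 0, 1.1, 0, -1], [4.75, 0, 1.1, 0, -1], [4.75, 0, 1.1, 0, -1], [4.75, 0, 1.1, 0, -1], [4.75, 0, 1.1, 0, -1], [4.75, 0, 1.2, 0, -1], [4.4, 0, 1.2, 0, -1], [0, 0, 0, 0, -1], [0, 0, 0, 0, -1]]

```text
clock: 36.35
tool_pos: [0.4204, -0.3018, 0.1296]
orientation: [-0.401, 0.583, -0.581, 0.401]
contact_force: [-0.5, -0.2, -0.2]
width: 0.994
```

```bash
python3 -c "
from h import *
go(.4206,-.3026,.005,-20.9)
f=ctrl.grab_frame('top'); 
for k in kegs(f): print(np.round(k[0],4),*np.round(k[1:],3))
for k in kegs(f,.034,(110,145,240,225)): print(np.round(k[0],4),*np.round(k[1:],3),((k[0]-O)@EX).round(4),((k[0]-O)@EY).round(4))
cradle_crop(f,'p3t',r=((120,240),(140,230)),k=6)
"; python3 pt.py 2>/dev/null | grep 'top new 0.014'
```

```text
turn 0.0, then shift xyz cm [ 0.08 12.46  0.08] jaw now -20.9 q6 -0.33 p [ 0.4204 -0.3018  0.1296]
[ 0.4338 -0.2884] -38.255 0.052 0.017
[ 0.518  -0.2489] -89.312 0.029 0.028
[ 0.5163 -0.1327] -65.333 0.029 0.028
[ 0.6121 -0.3584] -0.004 0.16 0.096
[0.5061 0.1394] 8.496 0.064 0.041 0.0014 -0.0428
[0.5116 0.1085] 8.632 0.06 0.014 0.002 -0.0742
[0.5076 0.2412] 8.731 0.099 0.059 0.0188 0.0575
top new 0.014 [(0.078, np.float64(77.6)), (0.0775, np.float64(77.2)), (0.0775, np.float64(77.5)), (0.0775, np.float64(77.3)), (0.078, np.float64(77.7)), (0.077, np.float64(77.0)), (0.0765, np.float64(77.1)), (0.0775, np.float64(77.3)), (0.077, np.float64(77.0))]
```

View pics/p3t.png

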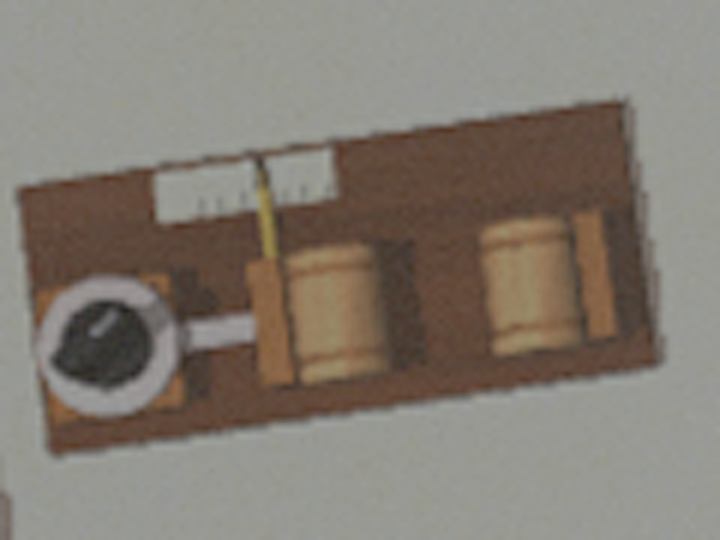

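Call:
carry_out:
  commands:
    - [[0.08, 4, 0.05, 0, -1], [0, 4, 0, 0, -1], [0, 4.4, 0, 0, -1], [0, 0, 0, 0, -1], [0, 0, 0, 0, -0.3], [0, 0, 0, 0, 0.3], [0, 0, 0, 0, 1], [0, 0, 0, 0, 1], [0, 0, 0, 0, 1]]

```text
clock: 37.62
tool_pos: [0.4225, -0.3045, 0.0097]
orientation: [0.401, -0.581, 0.584, -0.402]
contact_force: [-0.1, 1.6, 6.8]
width: 0.7
```

Call:
carry_out:
  commands:
    - [[0, -4, 0, 0, 1], [0, -4, 0, 0, 1], [0, -4, 0, 0, 1], [0, 0, 0, 0, 1], [0, 0, 0, 0, 1]]

```text
clock: 38.25
tool_pos: [0.4208, -0.3033, 0.1267]
orientation: [-0.401, 0.582, -0.582, 0.401]
contact_force: [0.3, 0.4, 0.0]
width: 0.698
```

```bash
python3 -c "
from h import *
f=ctrl.grab_frame('top')
for z in(.034,.044): print(((ray(f,120+436/6-.4,140+300/6-.4,z)[:2]-O)@EY).round(4),((ray(f,120+385/6-.4,140+310/6-.4,z)[:2]-O)@EY).round(4),((ray(f,120+487/6-.4,140+290/6-.4,z)[:2]-O)@EY).round(4))
go(*cr(0,.0),.15,9)
g=ctrl.grab_frame('side'); cradle_crop(g,'k3b',r=((160,290),(160,320)),k=3); print(ctrl.get_state()['width'])
"
```

```text
0.0003 0.0244 -0.0239
-0.0009 0.023 -0.0249
turn -29.9, then shift xyz cm [-46.65  -2.36  15.23] jaw now -20.9 q6 -0.33 p [ 0.4205 -0.3031  0.1259]
0.6954370177741236
```

View pics/k3b.png

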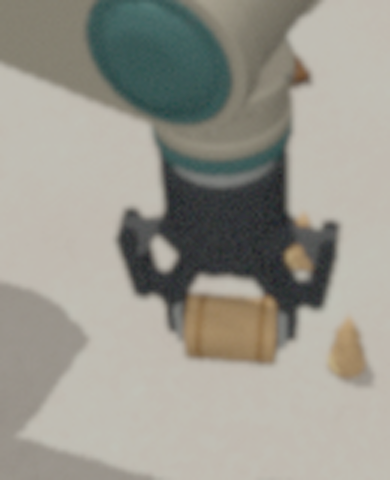

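Call:
carry_out:
  commands:
    - [[0, -0.8, 0, -10, 1], [0, -0.8, 0, -10, 1], [0, -0.8, 0, -9.9, 1], [-4.25, 0, 1.4, 0, 1], [-4.25, 0, 1.4, 0, 1], [-4.25, 0, 1.4, 0, 1], [-4.25, 0, 1.4, 0, 1], [-4.25, 0, 1.4, 0, 1], [-4.25, 0, 1.4, 0, 1], [-4.25, 0, 1.4, 0, 1], [-4.25, 0, 1.4, 0, 1], [-4.25, 0, 1.4, 0, 1], [-4.25, 0, 1.3, 0, 1], [-4.15, 0, 1.3, 0, 1], [0, 3, 0, 0, 1], [0, 3, 0, 0, 1], [0, 0, 0, 0, 1], [0, 0, 0, 0, 1]]

```text
clock: 40.6
tool_pos: [0.4982, 0.1811, 0.0917]
orientation: [-0.538, 0.459, -0.459, 0.538]
contact_force: [-0.0, -0.7, -0.4]
width: 0.696
```

```bash
python3 -c "
from h import *
print(ctrl.get_state()['width'])
go(*cr(0,.0),.0235,9)
"
```

```text
0.6958078631300354
turn 0.0, then shift xyz cm [-0.05  6.82 -0.01] jaw now 9.0 q6 0.12 p [0.4982 0.1811 0.0917]
```

Call:
carry_out:
  commands:
    - [[-0.05, 2.8, 0, 0, 1], [0, 2, 0, 0, 1], [0, 1, 0, 0, 1], [0, 1, 0, 0, 1], [0, 0, 0, 0, 1], [0, 0, 0, 0, 1]]

```text
clock: 41.35
tool_pos: [0.4982, 0.1817, 0.0237]
orientation: [-0.538, 0.459, -0.459, 0.538]
contact_force: [0.8, 0.0, -0.3]
width: 0.691
```

```bash
python3 -c "
from h import *
print(ctrl.get_state()['contact_force'])
go(*cr(0,.0),.0225,9)
"
```

```text
[ 0.77998753  0.03752112 -0.32273266]
turn 0.0, then shift xyz cm [ 0.02  0.12 -0.03] jaw now 9.0 q6 0.12 p [0.4982 0.1817 0.0237]
```

Call:
carry_out:
  commands:
    - [[0, 0.15, 0, 0, 1], [0, 0, 0, 0, 1], [0, 0, 0, 0, 0.3], [0, 0, 0, 0, -0.4], [0, 0, 0, 0, -1], [0, 0, 0, 0, -1], [0, -3, 0, 0, -1], [0, -4, 0, 0, -1], [0, -4, 0, 0, -1], [0, 0, 0, 0, -1]]

```text
clock: 42.6
tool_pos: [0.4995, 0.1821, 0.1354]
orientation: [-0.536, 0.458, -0.46, 0.54]
contact_force: [-0.1, 0.4, -0.1]
width: 1.003
```

```bash
python3 -c "
from h import *
g=ctrl.grab_frame('side'); cradle_crop(g,'p4',r=((160,290),(110,230)),k=5)
f=snap('top','t4')
for k in kegs(f): print(np.round(k[0],4),*np.round(k[1:],3))
cradle_crop(f,'k4',r=((265,405),(120,250)),k=4)
"
```

```text
[ 0.518  -0.2486] -89.312 0.028 0.028
[ 0.5162 -0.1322] -75.241 0.029 0.028
[ 0.5213 -0.3588] 0.054 0.341 0.096
```

View pics/p4.png

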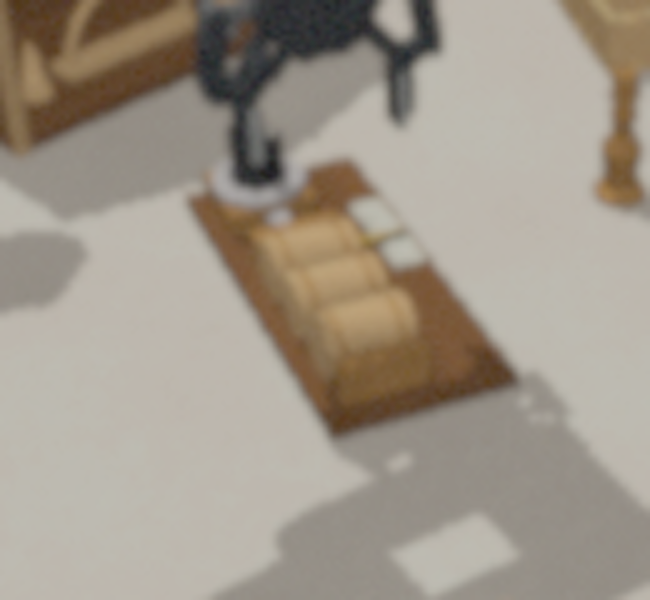

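View pics/k4.png

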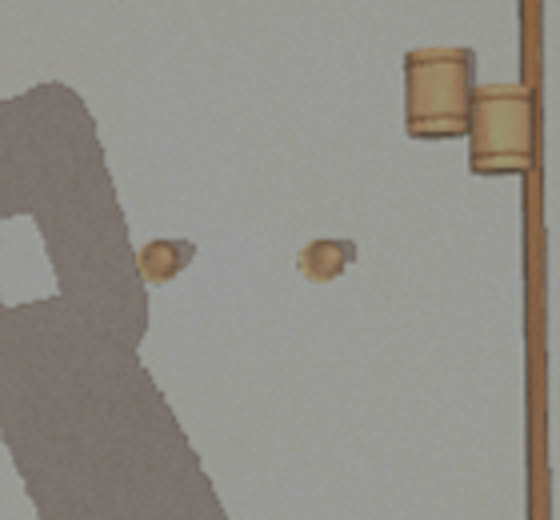

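```bash
python3 -c "
from h import *
f=ctrl.grab_frame('top')
im=cv2.resize(f['img'][120:250,265:405],None,fx=4,fy=4,interpolation=cv2.INTER_CUBIC); hsv=cv2.cvtColor(im,cv2.COLOR_RGB2HSV)
m=((hsv[...,0]<22)&(hsv[...,1]>100)&(hsv[...,2]>60)).astype('uint8')
uv=lambda u,v:((u+.5)/4-.5+265,(v+.5)/4-.5+120)
for name,(a,b,c,d) in dict(C=(395,466,35,150),D=(474,520,75,185)).items():
    s=m[c:d,a:b]; 
    rows=np.where(s.sum(1)>10)[0]+c; cols=np.where(s.sum(0)>30)[0]+a
    print(name,rows[[0,-1]],cols[[0,-1]],[ray(f,*uv(u,v),.022).round(4) for u,v in((cols[0],rows[0]),(cols[-1],rows[-1]))])
    # edge slope: rowwise left edge
    L=[(r,np.where(m[r,a:b])[0][0]+a) for r in range(rows[0]+10,rows[-1]-10)]; print('slope',np.polyfit(*zip(*L),1)[0])
for n,u,v in(('C',438,92),('D',502,128)): print(n,ray(f,*uv(u,v),.022).round(4))
"; python3 pt.py 2>/dev/null | grep 'top new 0.014'
```

```text
C [ 48 132] [408 465] [array([ 0.6715, -0.3111,  0.022 ]), array([ 0.6112, -0.3511,  0.022 ])]
slope 0.009065934065933907
D [ 85 169] [474 519] [array([ 0.6452, -0.358 ,  0.022 ]), array([ 0.585 , -0.3893,  0.022 ])]
slope 0.005540293040293978
C [ 0.6398 -0.3322  0.022 ]
D [ 0.6144 -0.3776  0.022 ]
top new 0.014 [(0.094, np.float64(nan)), (0.086, np.float64(nan)), (0.051, np.float64(nan)), (0.065, np.float64(nan)), (0.063, np.float64(nan)), (0.0915, np.float64(nan)), (0.077, np.float64(nan)), (0.0505, np.float64(nan)), (0.077, np.float64(nan))]
```

```bash
python3 -c "
from h import *
go(.641,-.332,.14,0)
f=ctrl.grab_frame('top'); print(ray(f,325,97,.06))
"
```

```text
turn 9.0, then shift xyz cm [51.34 -1.01 14.4 ] jaw now 9.0 q6 0.12 p [0.497  0.1814 0.1298]
[ 0.76052116 -0.18667775  0.06      ]
```

Call:
carry_out:
  commands:
    - [[0, -0.5, 0, 4.5, -1], [0, -0.5, 0, 4.5, -1], [4.3, 0, 1.2, 0, -1], [4.3, 0, 1.2, 0, -1], [4.3, 0, 1.2, 0, -1], [4.3, 0, 1.2, 0, -1], [4.3, 0, 1.2, 0, -1], [4.3, 0, 1.2, 0, -1], [4.3, 0, 1.2, 0, -1], [4.3, 0, 1.2, 0, -1], [4.3, 0, 1.2, 0, -1], [4.3, 0, 1.2, 0, -1], [4.3, 0, 1.2, 0, -1], [4.05, 0, 1.2, 0, -1], [0, 3, 0, 0, -1], [0, 0, 0, 0, -1], [0, 0, 0, 0, -1]]

```text
clock: 45.02
tool_pos: [0.6423, -0.3313, 0.112]
orientation: [0.5, -0.5, 0.5, -0.5]
contact_force: [0.7, -0.3, 0.9]
width: 1.001
```

```bash
python3 -c "
from h import *
go(.641,-.332,.006,0)
g=ctrl.grab_frame('side'); cradle_crop(g,'k5',r=((240,370),(200,330)),k=4)
f=ctrl.grab_frame('top'); cradle_crop(f,'p4t',r=((120,240),(140,230)),k=6)
"; python3 pt.py 2>/dev/null | grep 'top new 0.014'
```

```text
turn 0.1, then shift xyz cm [ 0.07 10.6  -0.13] jaw now 0.1 q6 -0.53 p [ 0.6423 -0.3313  0.112 ]
top new 0.014 [(0.078, np.float64(77.6)), (0.0775, np.float64(77.3)), (0.0775, np.float64(77.5)), (0.077, np.float64(77.3)), (0.077, np.float64(77.5)), (0.077, np.float64(77.1)), (0.077, np.float64(77.1)), (0.0775, np.float64(77.2)), (0.077, np.float64(77.0))]
```

View pics/k5.png

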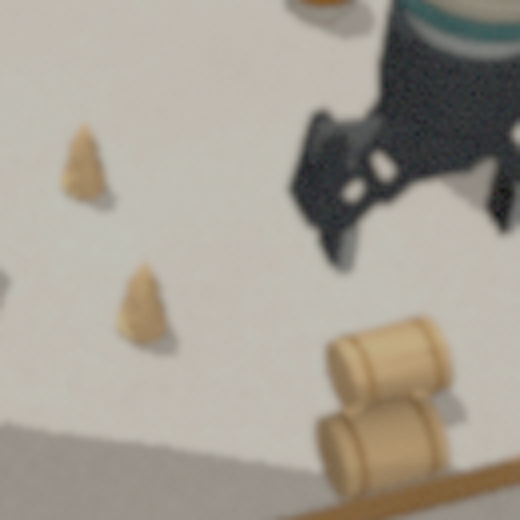

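View pics/p4t.png

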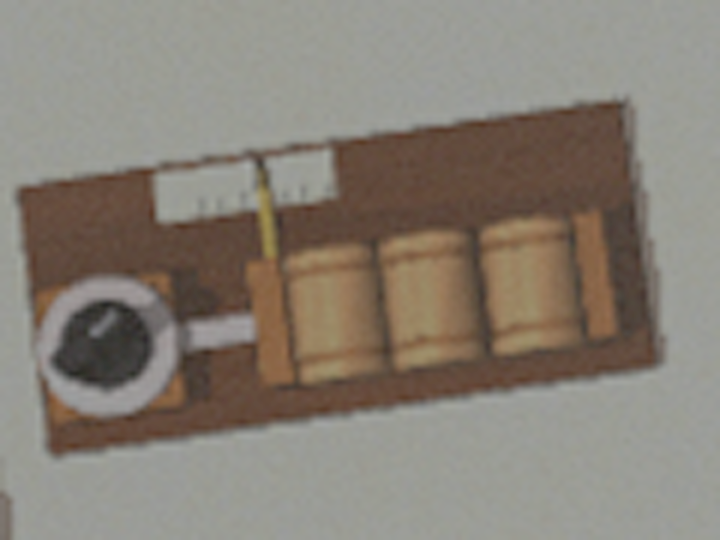

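Call:
carry_out:
  commands:
    - [[0.07, 4, -0.1, 0, -1], [0, 4, 0, 0, -1], [0, 2.4, 0, 0, -1], [0, 0, 0, 0, -1], [0, 0, 0, 0, -0.3], [0, 0, 0, 0, 0.3], [0, 0, 0, 0, 1], [0, 0, 0, 0, 1], [0, 0, 0, 0, 1]]

```text
clock: 46.35
tool_pos: [0.6424, -0.3332, 0.0104]
orientation: [0.5, -0.498, 0.501, -0.501]
contact_force: [0.4, 0.6, 6.2]
width: 0.698
```

Call:
carry_out:
  commands:
    - [[0, -4, 0, 0, 1], [0, -4, 0, 0, 1], [0, -5, 0, 0, 1], [0, 0, 0, 0, 1], [0, 0, 0, 0, 1]]

```text
clock: 46.98
tool_pos: [0.6409, -0.3324, 0.137]
orientation: [0.5, -0.5, 0.5, -0.5]
contact_force: [0.2, -0.2, -2.2]
width: 0.695
```

```bash
python3 -c "
from h import *
go(*cr(0,-.0222),.16,9)
g=ctrl.grab_frame('side'); cradle_crop(g,'k5b',r=((240,390),(150,320)),k=3); print(ctrl.get_state()['width'])
"
```

```text
turn -9.0, then shift xyz cm [-50.77  -2.28  -6.08] jaw now 0.0 q6 -0.53 p [ 0.6409 -0.3324  0.137 ]
0.691742877007494
```

View pics/k5b.png

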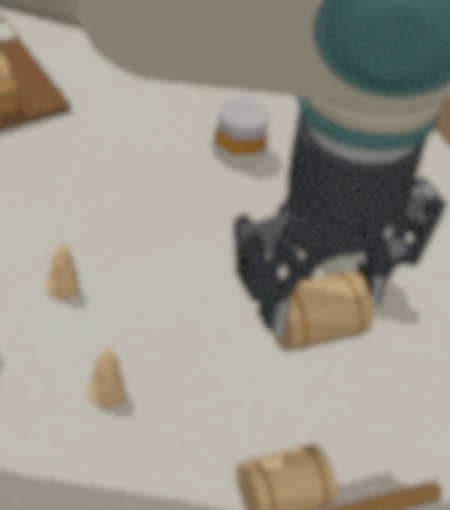

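Call:
carry_out:
  commands:
    - [[0, -1, 0, -4.5, 1], [0, -1.2, 0, -4.5, 1], [-4.25, 0, -0.5, 0, 1], [-4.25, 0, -0.5, 0, 1], [-4.25, 0, -0.5, 0, 1], [-4.25, 0, -0.5, 0, 1], [-4.25, 0, -0.5, 0, 1], [-4.25, 0, -0.5, 0, 1], [-4.25, 0, -0.5, 0, 1], [-4.25, 0, -0.5, 0, 1], [-4.25, 0, -0.5, 0, 1], [-4.25, 0, -0.5, 0, 1], [-4.25, 0, -0.5, 0, 1], [-4, 0, -0.6, 0, 1], [0, 3, 0, 0, 1], [0, 3, 0, 0, 1], [0, 0, 0, 0, 1], [0, 0, 0, 0, 1]]

```text
clock: 49.28
tool_pos: [0.5013, 0.159, 0.1]
orientation: [-0.538, 0.459, -0.459, 0.538]
contact_force: [0.2, -0.4, -0.3]
width: 0.692
```

```bash
python3 -c "
from h import *
print(ctrl.get_state()['width'])
go(*cr(0,-.0222),.0635,9)
"
```

```text
0.6921896783845818
turn 0.0, then shift xyz cm [-0.05  3.65  0.02] jaw now 9.0 q6 0.08 p [0.5013 0.159  0.1   ]
```

Call:
carry_out:
  commands:
    - [[-0.05, 1.8, 0, 0, 1], [0, 1.2, 0, 0, 1], [0, 0.6, 0, 0, 1], [0, 0, 0, 0, 1], [0, 0, 0, 0, 1]]

```text
clock: 49.9
tool_pos: [0.5013, 0.1597, 0.0639]
orientation: [-0.538, 0.459, -0.459, 0.538]
contact_force: [0.1, 0.1, -0.5]
width: 0.692
```

```bash
python3 -c "
from h import *
print(ctrl.get_state()['contact_force'])
go(*cr(0,-.0222),.0615,9)
g=ctrl.grab_frame('side'); cradle_crop(g,'p5',r=((160,290),(110,230)),k=5)
"
```

```text
[ 0.10398421  0.11119655 -0.52858713]
turn 0.0, then shift xyz cm [0.01 0.24 0.01] jaw now 9.0 q6 0.08 p [0.5013 0.1597 0.0639]
```

View pics/p5.png

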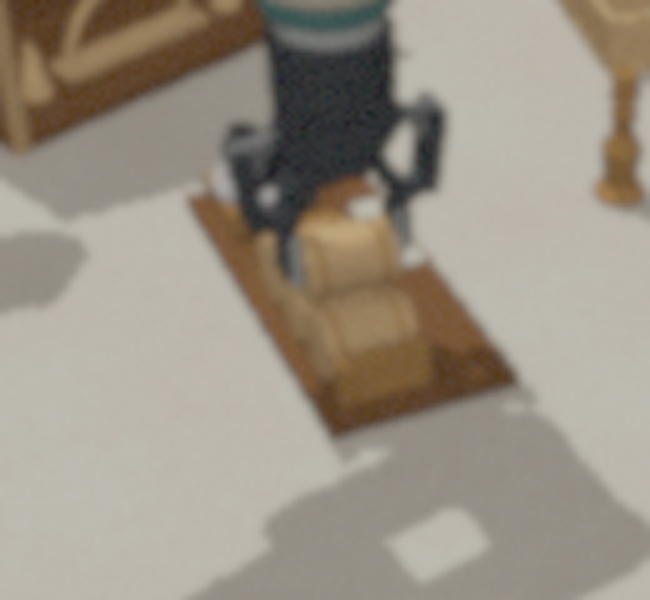

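Now I'll lower in small steps until it touches, then check the force.

Call:
carry_out:
  commands:
    - [[0, 0.2, 0, 0, 1], [0, 0.1, 0, 0, 1], [0, 0.1, 0, 0, 1], [0, 0, 0, 0, 1]]

```text
clock: 50.45
tool_pos: [0.5012, 0.1594, 0.0601]
orientation: [0.538, -0.459, 0.459, -0.538]
contact_force: [-3.6, -2.2, 4.5]
width: 0.698
```

Call:
carry_out:
  commands:
    - [[0, -0.1, 0, 0, 1], [0, 0, 0, 0, 1], [0, 0, 0, 0, 0.3], [0, 0, 0, 0, -0.4], [0, 0, 0, 0, -1], [0, 0, 0, 0, -1], [0, -2, 0, 0, -1], [0, -3, 0, 0, -1], [0, -4, 0, 0, -1], [0, 0, 0, 0, -1]]

```text
clock: 51.7
tool_pos: [0.5028, 0.1601, 0.1544]
orientation: [-0.536, 0.457, -0.461, 0.54]
contact_force: [0.4, 0.2, -0.1]
width: 1.0
```

```bash
python3 -c "
from h import *
g=ctrl.grab_frame('side'); cradle_crop(g,'p6',r=((160,290),(110,230)),k=5)
go(.615,-.3775,.16,0)
"
```

```text
turn 9.0, then shift xyz cm [53.73 -0.8  11.32] jaw now 9.0 q6 0.08 p [0.5018 0.1598 0.152 ]
```

View pics/p6.png

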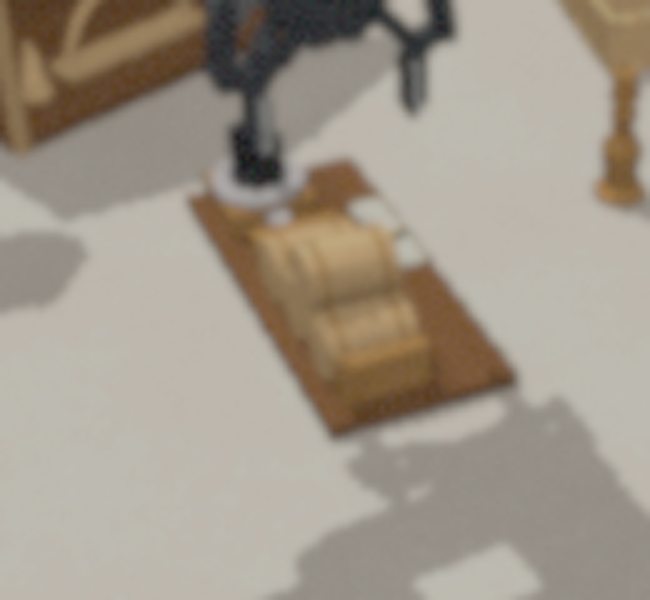

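The fourth keg sits in the saddle on the fixed-fence side. Now the last keg.

Call:
carry_out:
  commands:
    - [[0, -0.4, 0, 4.5, -1], [0, -0.4, 0, 4.5, -1], [4.5, 0, 0.95, 0, -1], [4.5, 0, 0.95, 0, -1], [4.5, 0, 0.95, 0, -1], [4.5, 0, 0.95, 0, -1], [4.5, 0, 0.95, 0, -1], [4.5, 0, 0.95, 0, -1], [4.5, 0, 0.95, 0, -1], [4.5, 0, 0.95, 0, -1], [4.5, 0, 0.95, 0, -1], [4.5, 0, 0.95, 0, -1], [4.5, 0, 0.95, 0, -1], [4.2, 0, 0.9, 0, -1], [0, 3, 0, 0, -1], [0, 0, 0, 0, -1], [0, 0, 0, 0, -1]]

```text
clock: 53.88
tool_pos: [0.615, -0.3768, 0.1286]
orientation: [0.5, -0.5, 0.499, -0.5]
contact_force: [-0.8, 0.1, 0.7]
width: 0.997
```

```bash
python3 -c "
from h import *
go(.615,-.3775,.009,0)
g=ctrl.grab_frame('side'); cradle_crop(g,'k6',r=((240,400),(180,340)),k=3)
f=ctrl.grab_frame('top'); cradle_crop(f,'p6t',r=((120,240),(140,230)),k=6)
"; python3 pt.py 2>/dev/null | grep 'top new 0.014'
```

```text
turn 0.1, then shift xyz cm [ 0.08 11.96  0.  ] jaw now 0.1 q6 -0.60 p [ 0.615  -0.3768  0.1286]
top new 0.014 [(0.0775, np.float64(77.5)), (0.0775, np.float64(77.4)), (0.0775, np.float64(77.5)), (0.077, np.float64(77.4)), (0.0775, np.float64(77.5)), (0.077, np.float64(76.9)), (0.077, np.float64(77.2)), (0.0775, np.float64(77.3)), (0.0775, np.float64(76.9))]
```

View pics/k6.png

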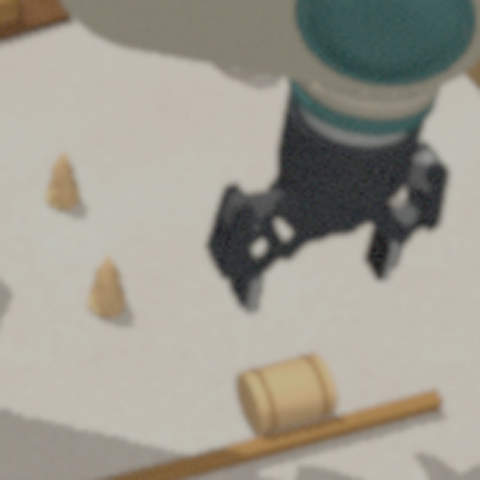

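View pics/p6t.png

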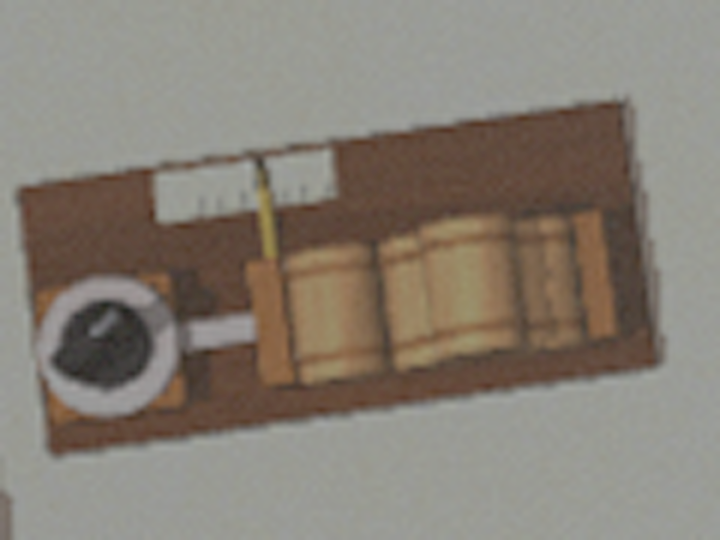

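Call:
carry_out:
  commands:
    - [[0, 4, 0, 0, -1], [0, 4, 0, 0, -1], [0, 3.9, 0, 0, -1], [0, 0, 0, 0, -1], [0, 0, 0, 0, -0.3], [0, 0, 0, 0, 0.3], [0, 0, 0, 0, 1], [0, 0, 0, 0, 1], [0, 0, 0, 0, 1]]

```text
clock: 55.2
tool_pos: [0.6165, -0.3783, 0.0133]
orientation: [0.5, -0.498, 0.502, -0.501]
contact_force: [-0.1, -0.0, 7.6]
width: 0.696
```

Call:
carry_out:
  commands:
    - [[0, -4, 0, 0, 1], [0, -4, 0, 0, 1], [0, -5, 0, 0, 1], [0, 0, 0, 0, 1], [0, 0, 0, 0, 1]]

```text
clock: 55.82
tool_pos: [0.6148, -0.3772, 0.1395]
orientation: [0.5, -0.5, 0.5, -0.5]
contact_force: [-1.1, 1.7, -1.7]
width: 0.696
```

```bash
python3 -c "
from h import *
go(*cr(0,.0235),.17,9)
g=ctrl.grab_frame('side'); cradle_crop(g,'k6b',r=((240,390),(150,320)),k=3); print(ctrl.get_state()['width'])
"
```

```text
turn -9.0, then shift xyz cm [-59.36  -3.06  -2.8 ] jaw now 0.0 q6 -0.60 p [ 0.6148 -0.3772  0.1395]
0.6949922467917089
```

View pics/k6b.png

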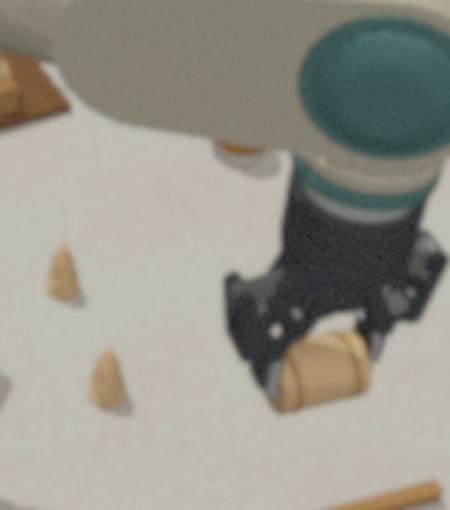

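Call:
carry_out:
  commands:
    - [[0, -1.5, 0, -4.5, 1], [0, -1.5, 0, -4.5, 1], [-4.25, 0, -0.2, 0, 1], [-4.25, 0, -0.2, 0, 1], [-4.25, 0, -0.2, 0, 1], [-4.25, 0, -0.2, 0, 1], [-4.25, 0, -0.2, 0, 1], [-4.25, 0, -0.2, 0, 1], [-4.25, 0, -0.2, 0, 1], [-4.25, 0, -0.2, 0, 1], [-4.25, 0, -0.2, 0, 1], [-4.25, 0, -0.2, 0, 1], [-4.25, 0, -0.2, 0, 1], [-4.25, 0, -0.2, 0, 1], [-4.25, 0, -0.2, 0, 1], [-4.1, 0, -0.2, 0, 1], [0, 3, 0, 0, 1], [0, 3, 0, 0, 1], [0, 0, 0, 0, 1], [0, 0, 0, 0, 1]]

```text
clock: 58.38
tool_pos: [0.4942, 0.2044, 0.11]
orientation: [-0.538, 0.459, -0.459, 0.538]
contact_force: [-0.0, -0.5, -0.8]
width: 0.695
```

```bash
python3 -c "
from h import *
print(ctrl.get_state()['width'])
go(*cr(0,.0235),.067,9)
g=ctrl.grab_frame('side'); cradle_crop(g,'p7',r=((160,290),(110,230)),k=5)
"
```

```text
0.6948892970029754
turn 0.0, then shift xyz cm [-0.03  4.3   0.02] jaw now 9.0 q6 0.17 p [0.4942 0.2044 0.11  ]
```

View pics/p7.png

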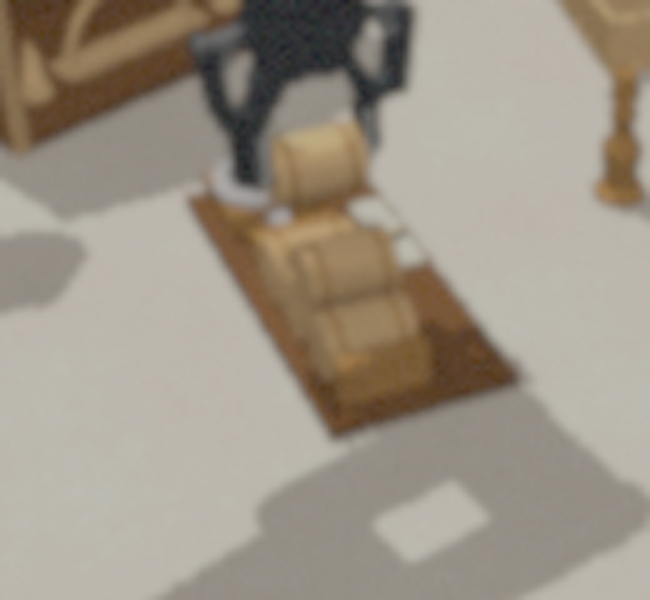

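Call:
carry_out:
  commands:
    - [[0, 1.8, 0, 0, 1], [0, 1.2, 0, 0, 1], [0, 0.7, 0, 0, 1], [0, 0.4, 0, 0, 1], [0, 0, 0, 0, 1], [0, 0, 0, 0, 1]]

```text
clock: 59.18
tool_pos: [0.4943, 0.2045, 0.0689]
orientation: [-0.538, 0.459, -0.459, 0.538]
contact_force: [-0.2, 0.6, 0.3]
width: 0.696
```

```bash
python3 -c "
from h import *
print(ctrl.get_state()['contact_force'])
go(*cr(0,.0235),.064,9)
"
```

```text
[-0.20258151  0.57466805  0.30728911]
turn 0.0, then shift xyz cm [-0.02  0.49  0.01] jaw now 9.0 q6 0.17 p [0.4943 0.2045 0.0689]
```

Call:
carry_out:
  commands:
    - [[0, 0.2, 0, 0, 1], [0, 0.1, 0, 0, 1], [0, 0, 0, 0, 1]]

```text
clock: 59.55
tool_pos: [0.494, 0.2044, 0.0654]
orientation: [0.538, -0.459, 0.459, -0.538]
contact_force: [-0.3, 0.2, -0.8]
width: 0.694
```

Call:
carry_out:
  commands:
    - [[0, 0.1, 0, 0, 1], [0, 0.1, 0, 0, 1], [0, 0, 0, 0, 1]]

```text
clock: 59.92
tool_pos: [0.4941, 0.2043, 0.0639]
orientation: [-0.538, 0.459, -0.459, 0.538]
contact_force: [-1.4, -1.4, 3.7]
width: 0.7
```

Contact at 3.7 N up, so I'll release.

Call:
carry_out:
  commands:
    - [[0, -0.05, 0, 0, 1], [0, 0, 0, 0, 1], [0, 0, 0, 0, 0.3], [0, 0, 0, 0, -0.4], [0, 0, 0, 0, -1], [0, 0, 0, 0, -1], [0, -2, 0, 0, -1], [0, -3, 0, 0, -1], [0, -4, 0, 0, -1], [0, -4, 0, 0, -1], [0, 0, 0, 0, -1]]

```text
clock: 61.3
tool_pos: [0.4955, 0.2049, 0.198]
orientation: [-0.536, 0.458, -0.46, 0.54]
contact_force: [0.8, 0.2, -1.0]
width: 0.998
```

```bash
python3 -c "
from h import *
g=ctrl.grab_frame('side'); cradle_crop(g,'p8',r=((160,290),(110,230)),k=5)
go(.42,-.05,.22)
"
```

```text
turn 0.0, then shift xyz cm [ 23.97  -2.51 -11.36] jaw now 9.0 q6 0.17 p [0.4946 0.2046 0.1954]
```

View pics/p8.png

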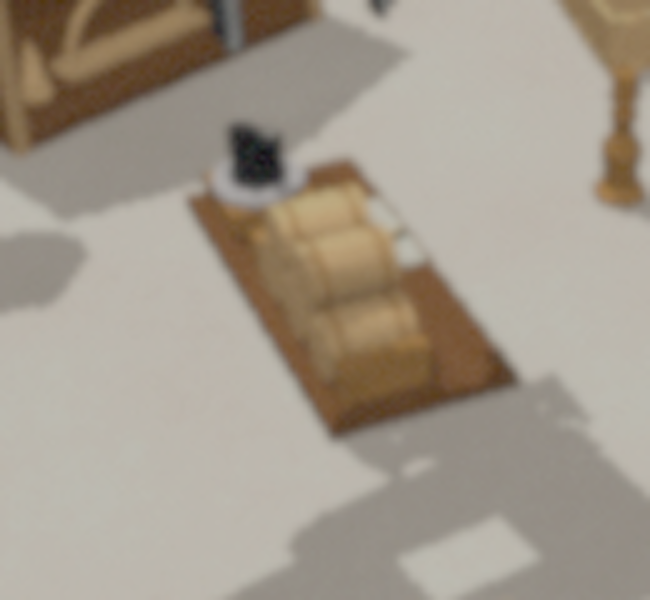

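All five kegs are stacked. I'll back the arm off for a clear top view.

Call:
carry_out:
  commands:
    - [[3.4, -0.4, -1.6, 0, -1], [3.4, -0.4, -1.6, 0, -1], [3.4, -0.4, -1.6, 0, -1], [3.4, -0.4, -1.6, 0, -1], [3.4, -0.4, -1.6, 0, -1], [3.4, -0.4, -1.6, 0, -1], [3.4, 0, -1.6, 0, -1], [0, 0, 0, 0, -1], [0, 0, 0, 0, -1], [0, 0, 0, 0, -1]]

```text
clock: 62.6
tool_pos: [0.4208, -0.0475, 0.2174]
orientation: [0.538, -0.459, 0.458, -0.538]
contact_force: [0.0, -0.5, 0.5]
width: 1.002
```

```bash
python3 -c "
from h import *
f=snap('top','tend'); cradle_crop(f,'p8t',r=((120,240),(140,230)),k=6)
O2=O
for k in kegs(f,.06,(155,145,240,225)): print(np.round(k[0],4),*np.round(k[1:],3))
print(ctrl.get_state()['contact_force'])
for u,v,z in((347,305,.072),(467,282,.072)): q=ray(f,120+u/6-.4,140+v/6-.4,z)[:2]-O; print(u,v,(q@EX).round(4),(q@EY).round(4))
"; python3 pt.py 2>/dev/null | grep 'top new 0.014'
```

```text
[0.5045 0.1274] 7.954 0.061 0.023
[0.5026 0.1644] 7.238 0.065 0.042
[0.5086 0.1064] 8.888 0.058 0.014
[0.5065 0.2277] 6.81 0.098 0.076
[-0.6882174   0.54771232  0.50698734]
347 305 -0.0004 0.036
467 282 0.0021 -0.0191
top new 0.014 [(0.078, np.float64(77.5)), (0.077, np.float64(77.3)), (0.0775, np.float64(77.5)), (0.0775, np.float64(77.4)), (0.0775, np.float64(77.4)), (0.077, np.float64(77.0)), (0.077, np.float64(77.2)), (0.0775, np.float64(77.2)), (0.077, np.float64(76.9))]
```

View pics/p8t.png

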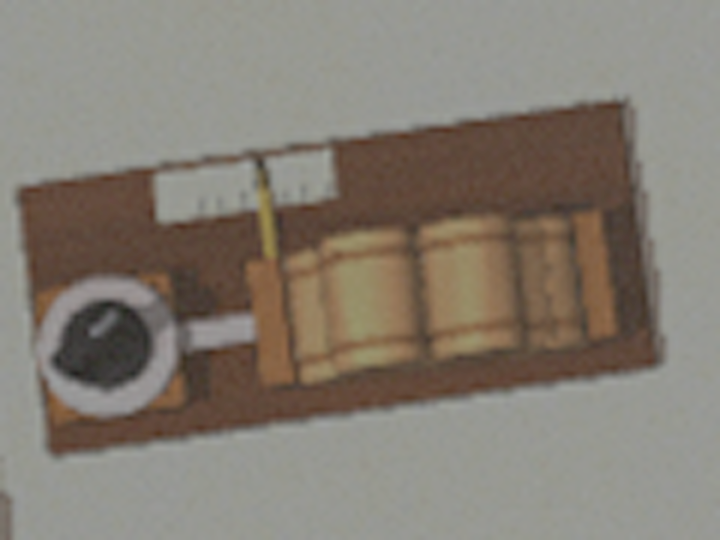

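View pics/tend.png

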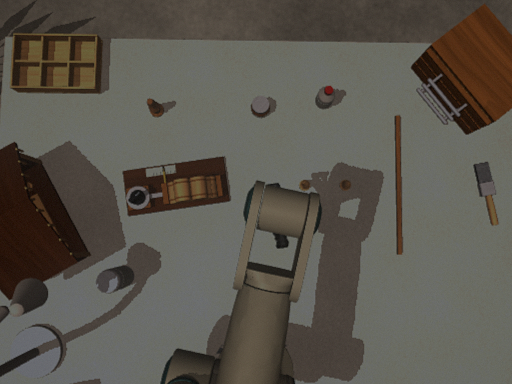

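```bash
python3 -c "
from h import *
ctrl.sign_off(); print('done')
"
```

```text
the job is handed in; nothing more can be done
done
```

I set the knob with the cradle empty, stacked all five kegs that were there, and handed the job in at about 63 s. No verdict was reported.

- **Pointer:** the first turn left it about 1.3 mm short, so I gripped the knob again and turned it 12° more. In the last top view it stands at y ≈ 77.3 mm and the line at about 77.2 mm, so it is on the line within about 1 mm. It did not move while I stacked.
- **Pyramid:** there are three kegs on the floor and two saddled above, at y ≈ -19 and +25 mm, with the second of these estimated from the picture. They lie close to parallel with the fences, and lengthwise the ones I measured are within 2–3 mm of the middle.
- **Disturbance:** midway, two kegs were knocked over towards the stop strip, so I measured them again and picked them up there. No grip slipped.
- **Other things:** the trees, jar, bottle, figure and can stand where they were, and the arm was clear of everything at hand-in.
- **Measurements that failed or disagreed:**
  - The side-view reading of the black line gave no usable value, so the pointer check rests on the top view.
  - The first centre I picked for the last keg was a wrong pixel, and I corrected it from the picture.

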